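# Load the carrying tray with burnishing balls and lift it level

## Task

I need the steel bench block that the wooden tray is standing on. Pour all six steel balls from the aluminium cup into the tray where it stands, put the empty cup back down upright on the bench and let go of it, then take the tray by its carrying bar, lift it straight up to at least 6 cm clear of the block and finish there, holding it level and still in the air with all the balls in it, so that I can take the block away. Keep the tray level all the while and leave the hammer, tape roll and mallet alone.

Things in the scene. Friction and masses are not known exactly. Their poses are not given: they have to be found in the camera images.
- tray: Open wooden carrying tray, 180 mm along its x, 130 mm along its y, walls 48 mm high and 6 mm thick, floor 6 mm; a rigid bar over its middle along y leaves two equal openings (77 x 118 mm), at its +x and -x side. Loose, 0.2-0.45 kg, weight central. Stands level, centred on the steel block and turned as it is. Origin: centre of its underside; z up.
- tray_grip (a point): Centre of the tray's wooden carrying bar, 83 mm above the tray's underside. The bar is 14 mm thick (tray x), 22 mm tall, 142 mm long (tray y), its top 94 mm above the tray's underside, on an upright 26 mm wide and 6 mm thick outside each long wall. Take it here, fingers on its flat faces.
- block: Square steel bench block, 100 x 100 mm, 25 mm high, fixed on the bench, under the tray (the tray overhangs it by 40 mm at each end and 15 mm at each side). Origin: centre of its underside, on the bench top.
- cup: Plain round aluminium cup without a handle, standing on the bench, 58 mm across at the foot and 62 mm at the rim, 70 mm high, wall 3 mm, floor 4 mm thick, about 0.09 kg, holding the six balls. Origin: centre of its underside; z up through its mouth.
- cup_rim (a point): Centre of the cup's mouth, 70 mm above its underside.
- ball0_center (a point): Centre of loose bare steel ball 1 of 6, 17 mm across, 20 g; starts on the floor of the cup. They roll freely.
- ball1_center (a point): Centre of loose bare steel ball 2 of 6, 17 mm across, 20 g; starts on the floor of the cup. They roll freely.
- ball2_center (a point): Centre of loose bare steel ball 3 of 6, 17 mm across, 20 g; starts on the floor of the cup. They roll freely.
- ball3_center (a point): Centre of loose bare steel ball 4 of 6, 17 mm across, 20 g; starts on the floor of the cup. They roll freely.
- ball4_center (a point): Centre of loose bare steel ball 5 of 6, 17 mm across, 20 g; starts on the floor of the cup. They roll freely.
- ball5_center (a point): Centre of loose bare steel ball 6 of 6, 17 mm across, 20 g; starts on the floor of the cup. They roll freely.
- hammer: Hammer, about 260 mm long, lying on the bench, not part of the job. Origin: underside of it at about its middle; its x runs along the handle towards the head.
- tape: Roll of blue tape lying flat, 90 mm across, 24 mm high, not part of the job. Origin: centre of its underside.
- mallet: Wooden mallet lying on the bench, handle about 230 mm long along its x with a 64 mm thick, 90 mm long head at the +x end, not part of the job. Origin: underside, along the handle 130 mm from its free end.

How it is judged:
By the outcome, as a careful person would: the job done as asked, in the order asked, and still so for the second after the job is handed in, while the arm keeps its last pose, push and grip.
It also fails if it takes over 72 s, if anything falls off the work surface, if the arm or the gripper's body presses on something with over 40 N, if the wrist force passes 120 N, or if a joint passes its speed limit or range.

## Robot

A 7-joint arm with a two-finger parallel gripper is mounted at the origin on the work surface. World frame = base frame: x ahead of the robot, y to its left, z up, the work surface at z = 0. Lengths are in m, angles in rad, forces in N, time in s.
With the tool pointing down it reaches from about 0.425 to 1.025 m from the base axis. Payload 9.4 kg.
Tool frame: the origin (TCP) lies at the very end of the fingers, on their centre line; the grasp point (between the pads) lies 19 mm behind it; z points along the fingers, y is the line along which they close (so a half turn about z gives the same grasp; the last joint's range is limited). The gripper opens to 85 mm and grips with 20 to 120 N. Pads are 22 mm wide; open, the fingers measure 114 mm over their backs; the gripper's body (76 mm by 85 mm) begins 54 mm behind the grasp point. The pads swing forward as they close: fully open they stand 13 mm farther back than shut.
Start: joints at [-1.393, 0.599, -0.003, 1.599, 0.002, 0.943, -0.08], TCP at [0.183, 0.702, 0.231] pointing down, gripper open.
Joint ranges: [-2.57, 2.57], [-0.35, 1.97], [-1.29, 1.29], [0.11, 2.56], [-1.05, 4.19], [0.11, 1.86], [-2.63, 2.63]. Speed limits (rad/s): [2.22, 2.22, 3.01, 3.01, 3.14, 3.14, 3.14].

## Interface

Orientations are given as a unit quaternion [w, x, y, z].
In Python, from cell import arm gives the robot as it stands. The module is installed in compiled form; this text tells all that it offers.
- The arm moves only by the shell command python3 -m handwheel 'ROWS' [FORCE]. ROWS is JSON, a list of rows, each an object of numbers: "dx", "dy", "dz": the shift along the tool's x, y, z scaled (see below); "rx", "ry", "rz": the turn, a rotation vector about the tool's x, y, z scaled (see below); "gripper": the closure, from -1 (fully open) to 1 (shut). In form: [{"dx": .., "dy": .., "dz": .., "rx": .., "ry": .., "rz": .., "gripper": ..}, ...]. A call has exactly 8 rows; each row is the pose to reach, as a shift and turn from the pose commanded when the call began, along the tool's axes at that moment, turning the shorter way round; what a row does not reach only later rows make up. The controller multiplies each number of a shift by 300 mm and each number of a turn by 2 pi rad. A row lasts 1/8 s, in which the tool goes at most 62.5 mm and 10.7 degrees, less where a joint would pass 70% of its speed; a pose out of reach is approached as far as the arm can. A call with a number of a shift or a turn outside -1 to 1 is refused whole. A call with a gripper value outside its range is refused whole. The fingers move at their own pace and stop on an object; FORCE is the grip in N (left out, the last holds). Time passes only in rows, so rows that repeat a pose let the fingers close, or fill a call up. It gives the time, the measured TCP pose, the force, the opening and the grip force at its end, in the units of the state.
- arm.get_state(): the state, without advancing time (a new reading comes with each control period).
- arm.grab_frame(name): name is "scene" or "top" or "wrist"; returns a dict with "img" (480x640x3 uint8, red, green, blue), "vfov" (degrees; the focal length in pixels is half the picture's height over the tangent of half this angle, whatever the lens; pixels are square), "cx", "cy" (the principal point, pixels), "k1" (the pictures are not rectified: a ray, as slopes to the right and down, at radius r is drawn at 1 + k1 r^2 times it, then the intrinsics apply), "R" (3x3) and "t" (3): a world point X has camera coordinates R X + t. Camera axes: x right, y down, z forward; pixel columns grow to the right and rows downward; lengths in m; the calibration is good to about 2 mm. A picture is of the moment at which its call begins. There is no depth.
- arm.finish_job(): hands the job in; it is judged then, once.
The state is a dict: "clock": time; "qpos": joint angles; "dq": joint speeds; "effort": joint torques, N m; "ee_pos": TCP position; "tcp_rot": TCP orientation; "wrist_force": force on the tool from outside, world axes, zero at the start; "wrist_torque": the same for the moment, N m; "finger_gap": opening from 0.0 (shut) to 1.0 (fully open); "grip_force": force on a finger pad.
Only numpy, scipy, OpenCV 4.12 (cv2) and the standard library are available. Lean on these libraries where they do the work, as an engineer would, in place of code of your own. Each camera call takes 0.05 s, during which the arm holds its last target. There are 200 camera calls.

## Working session

There is one attempt and no reset: what is moved stays moved. The work goes in short steps, Python scripts to look and compute and a shell command to move; the robot and the scene stay as the last step left them, time stands still between calls to the robot, and variables do not carry over. Pictures are saved under pics/ and viewed, at most 10 in all, crops included, and the job is handed in when it is done.

```bash
mkdir -p pics; python3 - <<'E'
from cell import arm
import cv2,pickle
s=arm.get_state();print({k:s[k] for k in('clock','ee_pos','tcp_rot','finger_gap','wrist_force')})
F={}
for n in("scene","top"):
    f=arm.grab_frame(n);F[n]=f
    cv2.imwrite(f"pics/{n}0.png",f["img"][:,:,::-1]);print(n,f["vfov"],f["cx"],f["cy"],f["k1"],(-f["R"].T@f["t"]).round(3))
pickle.dump(F,open("f0.pkl","wb"))
E
```

```text
{'clock': 0.0, 'ee_pos': array([0.18259859, 0.70114259, 0.23040965]), 'tcp_rot': array([-3.68667826e-05,  1.27017475e-01,  9.91900178e-01, -7.72908955e-04]), 'finger_gap': 0.9972248976475736, 'wrist_force': array([-0.05055336,  0.49217088, -0.22231735])}
scene 43.0713163276862 325.05148027757724 231.19156644473173 0.009393636147024074 [1.418 0.178 1.258]
top 54.754246618666855 327.9159128612125 233.09053074633889 0.029393936464395108 [ 0.495 -0.029  1.166]
```

View pics/scene0.png

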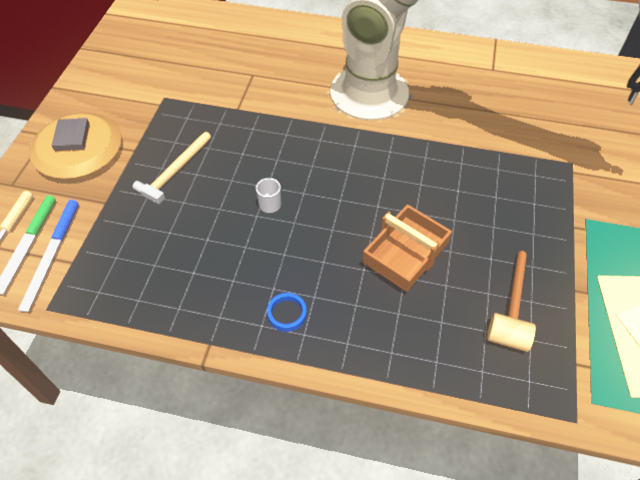

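View pics/top0.png

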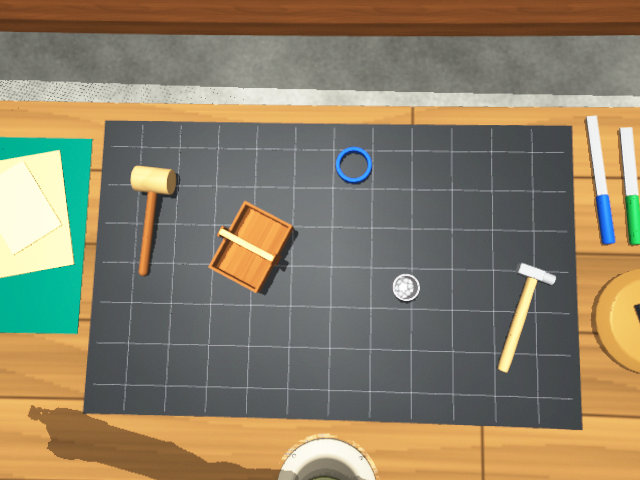

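Scene: cup at about (268,195), tray at about (408,247), tape at (287,311), mallet on the right and hammer on the left. Top: cup at (405,288), tray centre about (252,247), bar from (221,232) to (273,258). I'll enlarge these for measurement.

```bash
cat > h.py <<'E'
import numpy as np,cv2,pickle
from scipy.spatial.transform import Rotation as Ro
def K(f):
    F=240/np.tan(np.radians(f["vfov"]/2));return np.array([[F,0,f["cx"]],[0,F,f["cy"]],[0,0,1]]),np.array([f["k1"],0,0,0,0.])
def proj(f,X):
    k,d=K(f);return cv2.projectPoints(np.atleast_2d(np.array(X,float)),cv2.Rodrigues(f["R"])[0],np.array(f["t"],float),k,d)[0][:,0]
def pix(f,uv,z):
    k,d=K(f);p=cv2.undistortPoints(np.array([[uv]],float),k,d)[0,0]
    r=f["R"].T@np.r_[p,1];c=-f["R"].T@f["t"];return c+r*(z-c[2])/r[2]
E
python3 - <<'E'
import pickle,cv2,numpy as np
F=pickle.load(open("f0.pkl","rb"))
def crop(n,u,v,w,h,s):
    c=cv2.resize(F[n]["img"][v:v+h,u:u+w,::-1],None,fx=s,fy=s,interpolation=cv2.INTER_CUBIC)
    for k in range(0,w,10):
        cv2.line(c,(k*s,0),(k*s,6 if (u+k)%50 else 14),(0,255,255),1)
    for k in range(0,h,10):
        cv2.line(c,(0,k*s),(6 if (v+k)%50 else 14,k*s),(0,255,255),1)
    return c
a=np.hstack([crop("top",200,195,100,100,4),crop("scene",360,200,100,100,4)])
b=np.hstack([crop("top",380,263,50,50,4),crop("scene",245,170,50,50,4)])
b=np.hstack([b,np.zeros((200,400,3),np.uint8)])
cv2.imwrite("pics/crop0.png",np.vstack([a,b]))
E
```

```text
(no output)
```

View pics/crop0.png

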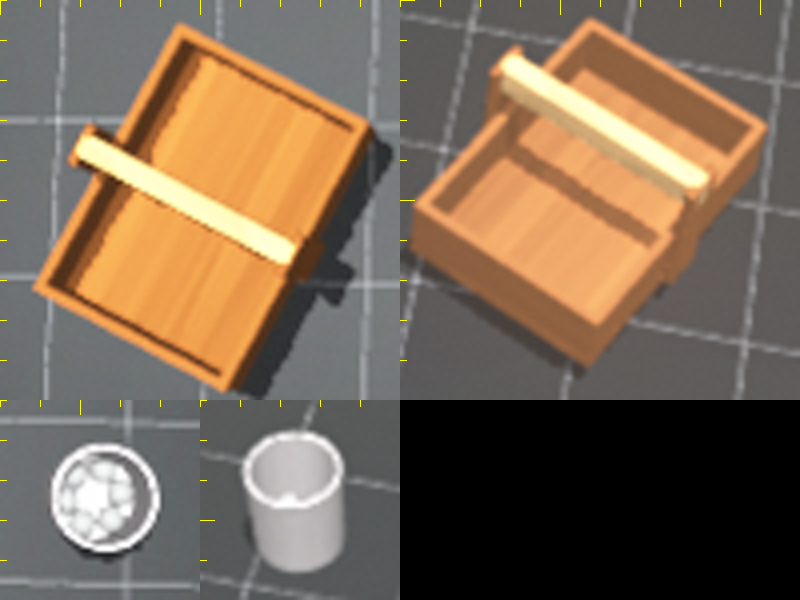

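Crops. Tray wall-top corners:
- Top: (245.2,201), (293,226.8), (257.2,292.5), (208.8,267)
- Scene: (407.5,204.8), (451.8,231.5), (408.5,280.8), (363.8,251.2)

The cup rim centre is at (406.5,287.5) in top and (268.5,187.3) in scene. All the balls are on the cup floor.

```bash
python3 - <<'E'
from h import *
from scipy.optimize import least_squares
F=pickle.load(open("f0.pkl","rb"))
T=[(245.25,201),(293,226.75),(257.25,292.5),(208.75,267)];S=[(407.5,204.75),(451.75,231.5),(408.5,280.75),(363.75,251.25)]
for n,P in(("top",T),("scene",S)):
    X=np.array([pix(F[n],p,.073) for p in P]);print(n,X.round(4).tolist(),X.mean(0).round(4))
print("cup",pix(F["top"],(406.5,287.5),.07).round(4),pix(F["scene"],(268.5,187.25),.07).round(4))
print("bar",[pix(F["top"],p,.119).round(4) for p in((221,232.5),(272.5,258))],[pix(F["scene"],p,.119).round(4) for p in((387.5,217),(435,245.5))])
for n,uvs in (("top",T),):
    pass
def r(p):
    c,s=np.cos(p[2]),np.sin(p[2]);o=[]
    L=np.array([[x*.09,y*.065] for x,y in((1,1),(1,-1),(-1,-1),(-1,1))])
    W=np.c_[L@np.array([[c,s],[-s,c]])+p[:2],np.full(4,.073)]
    B=np.c_[np.array([[0,.071],[0,-.071]])@np.array([[c,s],[-s,c]])+p[:2],np.full(2,.119)]
    for n,P,Bp in(("top",T,[(221,232.5),(272.5,258)]),("scene",S,[(387.5,217),(435,245.5)])):
        Q=proj(F[n],W);C=np.array(P)
        d=np.linalg.norm(Q[:,None]-C[None],axis=2);o.append((Q-C[d.argmin(1)]).ravel());
    return np.concatenate(o)
for y0 in(-.5,1.,2.):
    q=least_squares(r,[.55,.15,y0]);print(q.x.round(4),np.degrees(q.x[2]),q.cost)
E
```

```text
top [[0.6794, 0.2078, 0.073], [0.6195, 0.0911, 0.073], [0.4624, 0.1703, 0.073], [0.5196, 0.2879, 0.073]] [0.5702 0.1893 0.073 ]
scene [[0.4629, 0.1772, 0.073], [0.5202, 0.2924, 0.073], [0.6798, 0.2107, 0.073], [0.6233, 0.097, 0.073]] [0.5716 0.1943 0.073 ]
cup [ 0.4824 -0.1787  0.07  ] [ 0.4831 -0.1745  0.07  ]
bar [array([0.5977, 0.2504, 0.119 ]), array([0.5421, 0.1303, 0.119 ])] [array([0.5467, 0.1367, 0.119 ]), array([0.6027, 0.2549, 0.119 ])]
[ 0.5708  0.1918 -0.4656] -26.675487040030394 6.113712470973441
[0.5707 0.1909 1.077 ] 61.70944908715248 793.1204960104425
[0.5708 0.1918 2.676 ] 153.32451273452875 6.113712470973292
```

```bash
cat >> h.py <<'E'
def tool(head,below,flip=1,roll=0):
    a,b=np.radians([head,below]);h=np.array([np.cos(a),np.sin(a),0])
    z=np.cos(b)*h-np.sin(b)*np.array([0,0,1]);y=flip*np.array([-h[1],h[0],0]);x=np.cross(y,z)
    return Ro.from_rotvec(np.radians(roll)*z)*Ro.from_matrix(np.c_[x,y,z])
def rows(p,R,s=None,p0=None,R0=None):
    """numbers for a row reaching TCP p, rotation R from p0,R0 (default: measured)"""
    if p0 is None: p0=s["ee_pos"]
    if R0 is None: R0=Ro.from_quat(np.roll(s["tcp_rot"],-1))
    d=R0.inv().apply(np.array(p)-p0)/.3; w=(R0.inv()*R).as_rotvec()/(2*np.pi)
    return d.round(4).tolist(),w.round(4).tolist()
E
python3 - <<'E'
from h import *; from cell import arm
s=arm.get_state()
for f in(1,-1):
  for hd in(-63,117): print(f,hd,rows([.50,.25,.30],tool(hd,45,f),s))
print(s["qpos"])
E
```

```text
1 -63 ([-1.4027, -1.1892, -0.2298], [0.0525, -0.1172, 0.1274])
1 117 ([-1.4027, -1.1892, -0.2298], [-0.1421, -0.064, -0.3426])
-1 -63 ([-1.4027, -1.1892, -0.2298], [0.1418, 0.0636, -0.3427])
-1 117 ([-1.4027, -1.1892, -0.2298], [-0.0529, 0.1174, 0.1272])
[-1.39268432  0.6000437  -0.00257178  1.60007494  0.00181529  0.9429258
 -0.07976497]
```

```bash
python3 -m handwheel '[{"dx":-0.15,"dy":-0.1,"dz":-0.1,"ry":-0.02,"rz":0.01,"gripper":-1},{"dx":-0.3,"dy":-0.2,"dz":-0.2,"ry":-0.04,"rz":0.02,"gripper":-1},{"dx":-0.45,"dy":-0.3,"dz":-0.25,"ry":-0.06,"rz":0.03,"gripper":-1},{"dx":-0.6,"dy":-0.4,"dz":-0.25,"ry":-0.07,"rz":0.05,"gripper":-1},{"dx":-0.7,"dy":-0.5,"dz":-0.25,"rx":0.02,"ry":-0.08,"rz":0.07,"gripper":-1},{"dx":-0.8,"dy":-0.6,"dz":-0.25,"rx":0.03,"ry":-0.09,"rz":0.08,"gripper":-1},{"dx":-0.9,"dy":-0.7,"dz":-0.25,"rx":0.04,"ry":-0.1,"rz":0.1,"gripper":-1},{"dx":-1,"dy":-0.8,"dz":-0.25,"rx":0.05,"ry":-0.11,"rz":0.12,"gripper":-1}]' 60; python3 -c "
from h import *; from cell import arm
s=arm.get_state();print(s['qpos'].round(3),s['ee_pos'],Ro.from_quat(np.roll(s['tcp_rot'],-1)).as_matrix()[:,2])
print(rows([.47,-.05,.20],tool(-110,40),s))"
```

```text
[-1.393  0.6   -0.003  1.6    0.002  0.943 -0.08 ] [0.18263467 0.70115994 0.230495  ] [-2.37188873e-04 -1.43001774e-03 -9.99998949e-01]
([-1.5578, -2.1816, 0.105], [0.1147, -0.1043, 0.2464])invalid input at $[0]: expected keys dx, dy, dz, rx, ry, rz, gripper
```

```bash
python3 -m handwheel '[{"dx":-0.15,"dy":-0.1,"dz":-0.1,"rx":0,"ry":-0.02,"rz":0.01,"gripper":-1},{"dx":-0.3,"dy":-0.2,"dz":-0.2,"rx":0,"ry":-0.04,"rz":0.02,"gripper":-1},{"dx":-0.45,"dy":-0.3,"dz":-0.25,"rx":0.01,"ry":-0.06,"rz":0.03,"gripper":-1},{"dx":-0.6,"dy":-0.4,"dz":-0.25,"rx":0.01,"ry":-0.07,"rz":0.05,"gripper":-1},{"dx":-0.7,"dy":-0.5,"dz":-0.25,"rx":0.02,"ry":-0.08,"rz":0.07,"gripper":-1},{"dx":-0.8,"dy":-0.6,"dz":-0.25,"rx":0.03,"ry":-0.09,"rz":0.08,"gripper":-1},{"dx":-0.9,"dy":-0.7,"dz":-0.25,"rx":0.04,"ry":-0.1,"rz":0.1,"gripper":-1},{"dx":-1,"dy":-0.8,"dz":-0.25,"rx":0.05,"ry":-0.11,"rz":0.12,"gripper":-1}]' 60; python3 -c "
from h import *; from cell import arm
s=arm.get_state();print(s['qpos'].round(3),s['ee_pos'],Ro.from_quat(np.roll(s['tcp_rot'],-1)).as_matrix()[:,2])
print(rows([.47,-.05,.20],tool(-110,40),s))"
```

```text
clock: 1.1
ee_pos: [0.4127, 0.3929, 0.3062]
tcp_rot: [0.308, 0.467, 0.807, -0.191]
wrist_force: [0.1, -0.4, -1.3]
finger_gap: 0.992
grip_force: 0.0
[-1.494  0.58   0.505  1.782  0.38   1.262 -0.68 ] [0.41265865 0.39288192 0.30618631] [ 0.31879172 -0.5962705  -0.73677224]
([-0.7698, -0.5512, 1.202], [0.0971, -0.018, 0.0972])
```

```bash
cat > kin.py <<'E'
import numpy as np,itertools
from scipy.optimize import least_squares
from scipy.spatial.transform import Rotation as Ro
def fk(q,P,sg):
    H,L1,L2,L3,o1,o7,ox,e1,e2=P
    ax="zyzyzyz"; R=Ro.identity();p=np.array([0,0,H]);off=[o1,0,0,0,0,0,o7]
    for i in range(7):
        R=R*Ro.from_euler(ax[i],sg[i]*q[i]+off[i])
        if i==2:p=p+R.apply([e1,0,L1])
        if i==4:p=p+R.apply([e2,0,L2])
        if i==5:p=p+R.apply([ox,0,L3])
    return p,R
def fit(D):
    best=None
    for s1,s3,s5,s7 in itertools.product((1,-1),repeat=4):
        sg=[s1,1,s3,1,s5,1,s7]
        def r(P): 
            o=[]
            for q,p,w in D:
                a,R=fk(q,P,sg);o+=[(a-p)*3,(R.inv()*w).as_rotvec()]
            return np.concatenate(o)
        for o1 in(0,2.7,1.5,-1.5):
          for o7 in(0,1.5,3.,-1.5):
            f=least_squares(r,[.35,.4,.4,.25,o1,o7,0,0,0],max_nfev=40)
            if best is None or f.cost<best[0]:best=(f.cost,f.x,sg)
    return best
E
python3 - <<'E'
from kin import *; from cell import arm; import pickle
q0=lambda t:Ro.from_quat(np.roll(t,-1))
s=arm.get_state()
D=[([-1.39268432,.6000437,-.00257178,1.60007494,.00181529,.9429258,-.07976497],np.array([.18259859,.70114259,.23040965]),q0([-3.68667826e-05,.127017475,.991900178,-7.72908955e-04])),(s["qpos"],s["ee_pos"],q0(s["tcp_rot"]))]
b=fit(D);print(b);pickle.dump((D,b),open("kin.pkl","wb"))
E
```

```text
(np.float64(5.250807280646822e-09), array([-2.69153317e+01,  3.09440303e+01, -8.25617165e+01,  1.31088175e+00,
       -9.97732075e-06,  1.57080621e+00, -3.54710194e+01,  3.86141104e+01,
        2.94662632e+01]), [-1, 1, -1, 1, -1, 1, -1])
```

```bash
python3 -m handwheel '[{"dx":-0.08,"dy":-0.05,"dz":0.1,"rx":0.01,"ry":0,"rz":0.01,"gripper":-1},{"dx":-0.16,"dy":-0.1,"dz":0.2,"rx":0.02,"ry":0,"rz":0.02,"gripper":-1},{"dx":-0.24,"dy":-0.15,"dz":0.3,"rx":0.03,"ry":-0.01,"rz":0.03,"gripper":-1},{"dx":-0.32,"dy":-0.2,"dz":0.4,"rx":0.04,"ry":-0.01,"rz":0.04,"gripper":-1},{"dx":-0.4,"dy":-0.26,"dz":0.5,"rx":0.05,"ry":-0.01,"rz":0.05,"gripper":-1},{"dx":-0.46,"dy":-0.32,"dz":0.6,"rx":0.06,"ry":-0.01,"rz":0.06,"gripper":-1},{"dx":-0.52,"dy":-0.36,"dz":0.7,"rx":0.07,"ry":-0.01,"rz":0.07,"gripper":-1},{"dx":-0.57,"dy":-0.4,"dz":0.8,"rx":0.08,"ry":-0.02,"rz":0.08,"gripper":-1}]'; cat >> kin.py <<'E'
SG=[-1,1,-1,1,-1,1,-1]
def chain(q):
    R=Ro.identity();L=[R.as_matrix()]
    for i in range(7):
        R=R*Ro.from_euler("zyzyzyz"[i],SG[i]*q[i]+(np.pi/2 if i==6 else 0));L.append(R.as_matrix())
    return L
def design(q):
    L=chain(q); return np.hstack([L[0][:,2:3],L[1][:,1:2],L[3],L[5],L[7]])
def fitlen(D,lam=1e-3):
    A=np.vstack([design(d[0]) for d in D]);b=np.concatenate([d[1] for d in D])
    x0=np.r_[.35,0,0,0,.4,0,0,.4,0,0,.25]
    return x0+np.linalg.solve(A.T@A+lam*np.eye(11),A.T@(b-A@x0))
E
cat > snap.py <<'E'
from h import *; from kin import *; from cell import arm
s=arm.get_state(); D,b=pickle.load(open("kin.pkl","rb"))
D.append((s["qpos"],s["ee_pos"],Ro.from_quat(np.roll(s["tcp_rot"],-1))));pickle.dump((D,b),open("kin.pkl","wb"))
R=D[-1][2];print("q",s["qpos"].round(3),"p",s["ee_pos"].round(4));print(R.as_matrix().round(3).tolist())
x=fitlen(D);print("len",x.round(3),"res",[np.abs(design(d[0])@x-d[1]).max().round(4) for d in D], "ori",np.abs((Ro.from_matrix(chain(s["qpos"])[-1]).inv()*R).as_rotvec()).max().round(4))
E
python3 snap.py
```

```text
clock: 2.1
ee_pos: [0.4497, 0.0817, 0.2472]
tcp_rot: [0.269, 0.7, 0.574, -0.33]
wrist_force: [0.0, 0.3, -0.3]
finger_gap: 0.999
grip_force: 0.0
q [-1.122  0.684  0.699  2.015  0.287  1.155 -0.812] p [0.4497 0.0817 0.2472]
[[0.124, 0.981, -0.152], [0.625, -0.196, -0.755], [-0.77, -0.001, -0.638]]
len [ 0.332 -0.064  0.037  0.021  0.585  0.007  0.045  0.441 -0.058  0.015
  0.298] res [np.float64(0.0001), np.float64(0.0012), np.float64(0.0009)] ori 0.0
```

```bash
cat > ik.py <<'E'
from h import *; from kin import *
D,b=pickle.load(open("kin.pkl","rb"));X=fitlen(D)
lo=np.array([-2.57,-.35,-1.29,.11,-1.05,.11,-2.63]);hi=np.array([2.57,1.97,1.29,2.56,4.19,1.86,2.63])
def ik(p,R,q0,w=.02):
    def r(q):
        return np.r_[(design(q)@X-p)*10,(Ro.from_matrix(chain(q)[-1]).inv()*R).as_rotvec()*3,w*(q-q0)]
    f=least_squares(r,np.clip(q0,lo+.05,hi-.05),bounds=(lo+.03,hi-.03),max_nfev=60)
    e=np.abs(r(f.x)[:6]).max();return f.x,e,np.min(np.minimum(f.x-lo,hi-f.x))
E
cat > scan.py <<'E'
from ik import *
q0=D[-1][0]
C=np.array([.483,-.1766,.045]); O=np.array([.530,.212,0])
for th in(30,40):
  for hd in range(-180,180,20):
   for fl in (1,):
    R=tool(hd,th,fl);p=C+.019*R.apply([0,0,1]);q,e,m=ik(p,R,q0)
    if e>.03: continue
    out=[]
    ca=R.inv().apply([0,0,1]) # cup axis in tool frame
    for hp in range(hd-60,hd+121,30):
     for tp in(th,10,0):
      for ro in(-150,-120,120,150):
       Rp=tool(hp,tp,fl,ro);a=Rp.apply(ca);t=np.degrees(np.arccos(a[2]))
       if t<108: continue
       # lip: lowest point of the rim; cup grasp point -> rim .025 along a
       d=np.array([0,0,-1.])-a*(-a[2]);d/=np.linalg.norm(d)
       g=np.r_[O[:2],.10]-(a*.025+d*.031)
       qp,ep,mp=ik(g+.019*Rp.apply([0,0,1]),Rp,q)
       if ep<.03: out.append((round(mp,2),hp,tp,ro,int(t),round(np.abs(qp-q).max(),2)))
    out.sort(reverse=True);print(th,hd,round(e,3),round(m,2),q.round(2),out[:4])
E
time python3 scan.py
```

```text
30 -180 0.0 0.3 [-0.23  1.26  0.73  1.55 -0.3   1.56 -0.94] [(np.float64(0.55), -240, 30, 150, 113, np.float64(2.22)), (np.float64(0.4), -210, 30, -150, 113, np.float64(1.49)), (np.float64(0.29), -60, 0, -120, 115, np.float64(1.67)), (np.float64(0.16), -180, 30, -150, 113, np.float64(1.64))]
30 -160 0.0 0.48 [-0.36  1.24  0.72  1.63 -0.14  1.38 -0.84] [(np.float64(0.53), -220, 30, 150, 113, np.float64(2.08)), (np.float64(0.44), -220, 30, -150, 113, np.float64(1.38)), (np.float64(0.37), -70, 10, -120, 109, np.float64(1.68)), (np.float64(0.35), -40, 0, -120, 115, np.float64(1.54))]
30 -140 0.0 0.59 [-0.49  1.2   0.7   1.76  0.03  1.14 -0.79] [(np.float64(0.45), -50, 0, -120, 115, np.float64(1.46)), (np.float64(0.42), -50, 10, -120, 109, np.float64(1.5)), (np.float64(0.37), -200, 30, 150, 113, np.float64(2.17)), (np.float64(0.31), -200, 30, -150, 113, np.float64(1.39))]
30 -120 0.0 0.6 [-0.62  1.18  0.69  1.92  0.23  0.86 -0.81] [(np.float64(0.52), -60, 10, -150, 130, np.float64(2.24)), (np.float64(0.51), -60, 10, -120, 109, np.float64(1.64)), (np.float64(0.48), -60, 0, -120, 115, np.fl
[... 7262 characters left out ...]
, 131, np.float64(1.97)), (np.float64(0.03), 150, 0, -120, 112, np.float64(1.21))]
40 140 0.0 0.3 [-0.02  1.18  0.73  1.65 -0.68  1.56 -1.19] [(np.float64(0.23), 140, 10, -150, 122, np.float64(1.73)), (np.float64(0.1), 140, 0, -150, 131, np.float64(1.72)), (np.float64(0.03), 260, 0, 120, 112, np.float64(1.29)), (np.float64(0.03), 140, 0, -120, 112, np.float64(1.27))]
40 160 0.0 0.35 [-0.12  1.19  0.73  1.61 -0.51  1.51 -1.06] [(np.float64(0.26), 130, 10, -150, 122, np.float64(1.65)), (np.float64(0.2), 130, 0, -150, 131, np.float64(1.65)), (np.float64(0.11), 130, 0, -120, 112, np.float64(1.19)), (np.float64(0.03), 280, 0, 120, 112, np.float64(1.36))]
real	3m19.626s
user	3m20.124s
sys	0m0.128s
```

```bash
python3 - <<'E'
from h import *; from cell import arm
s=arm.get_state();R=tool(-120,30);z=R.apply([0,0,1]);C=np.array([.483,-.1766,.043])
pre=C-.085*z;fin=C+.025*z
print(pre,fin,rows(pre,R,s));
A=np.radians(-26.7);tx=np.array([np.cos(A),np.sin(A)]);ty=np.array([-tx[1],tx[0]]);tc=np.array([.5708,.1918])
ca=R.inv().apply([0,0,1])
for hp in(-90,-60,-30):
  for tp in (10,):
   for ro in(-60,-90,-105,-120,-135,-150):
    Rp=tool(hp,tp,1,ro);a=Rp.apply(ca);d=np.array([0,0,-1.])+a*a[2];d/=np.linalg.norm(d)
    lip=a*.027+d*.031
    m=lambda v:(np.r_[v[:2]@tx,v[:2]@ty,v[2]]*1000).round(0).astype(int).tolist()
    pts={"a":a,"lip":lip}
    g=-lip; pts={"pourdir":a/1000*100,"g":g,"f1":g+Rp.apply([0,.045,.02]),"f2":g+Rp.apply([0,-.045,.02])}
    body=[g+Rp.apply([i*.043,j*.043,-.05]) for i in(1,-1) for j in(1,-1)]
    print(hp,tp,ro,int(np.degrees(np.arccos(a[2]))),{k:m(v) for k,v in pts.items()},"body low",m(min(body,key=lambda v:v[2])))
E
```

```text
[ 0.51980608 -0.11285     0.0855    ] [ 0.47217468 -0.19535     0.0305    ] ([0.0387, 0.3571, 0.7978], [0.0425, -0.0264, 0.0298])
-90 10 -60 59 {'pourdir': [48, 71, 51], 'g': [-22, -32, 13], 'f1': [4, -34, -29], 'f2': [-30, -66, 48]} body low [-63, 14, -36]
-90 10 -90 85 {'pourdir': [55, 83, 9], 'g': [-16, -25, 29], 'f1': [-11, -35, -19], 'f2': [-4, -49, 69]} body low [-80, 7, -5]
-90 10 -105 97 {'pourdir': [51, 85, -13], 'g': [-12, -19, 34], 'f1': [-17, -35, -12], 'f2': [11, -39, 74]} body low [-11, 46, -9]
-90 10 -120 109 {'pourdir': [41, 84, -34], 'g': [-7, -13, 38], 'f1': [-21, -35, -4], 'f2': [25, -27, 73]} body low [-19, 47, -11]
-90 10 -135 121 {'pourdir': [28, 81, -52], 'g': [-2, -7, 40], 'f1': [-24, -34, 6], 'f2': [37, -15, 68]} body low [-29, 47, -11]
-90 10 -150 130 {'pourdir': [11, 75, -65], 'g': [0, 0, 41], 'f1': [-28, -32, 15], 'f2': [45, -4, 60]} body low [-41, 46, -8]
-60 10 -60 59 {'pourdir': [6, 86, 51], 'g': [-3, -39, 13], 'f1': [20, -27, -29], 'f2': [7, -72, 48]} body low [-61, -19, -36]
-60 10 -90 85 {'pourdir': [6, 99, 9], 'g': [-2, -30, 29], 'f1': [8, -36, -19]
[... 612 characters left out ...]
f1': [31, -13, -29], 'f2': [42, -59, 48]} body low [-43, -47, -36]
-30 10 -90 85 {'pourdir': [-44, 89, 9], 'g': [13, -27, 29], 'f1': [25, -27, -19], 'f2': [41, -28, 69]} body low [-46, -66, -5]
-30 10 -105 97 {'pourdir': [-48, 87, -13], 'g': [11, -20, 34], 'f1': [22, -32, -12], 'f2': [39, -10, 74]} body low [-46, 14, -9]
-30 10 -120 109 {'pourdir': [-52, 78, -34], 'g': [8, -12, 38], 'f1': [20, -36, -4], 'f2': [36, 9, 73]} body low [-50, 7, -11]
-30 10 -135 121 {'pourdir': [-56, 65, -52], 'g': [5, -5, 40], 'f1': [17, -38, 6], 'f2': [32, 25, 68]} body low [-55, -2, -11]
-30 10 -150 130 {'pourdir': [-60, 47, -65], 'g': [0, 0, 41], 'f1': [14, -40, 15], 'f2': [26, 37, 60]} body low [-60, -12, -8]
```

```bash
python3 -m handwheel '[{"dx":0.005,"dy":0.05,"dz":0.12,"rx":0.0060,"ry":-0.004,"rz":0.004,"gripper":-1},{"dx":0.01,"dy":0.1,"dz":0.24,"rx":0.012,"ry":-0.008,"rz":0.008,"gripper":-1},{"dx":0.016,"dy":0.16,"dz":0.36,"rx":0.018,"ry":-0.012,"rz":0.012,"gripper":-1},{"dx":0.022,"dy":0.22,"dz":0.48,"rx":0.024,"ry":-0.016,"rz":0.016,"gripper":-1},{"dx":0.03,"dy":0.27,"dz":0.6,"rx":0.03,"ry":-0.02,"rz":0.02,"gripper":-1},{"dx":0.035,"dy":0.32,"dz":0.7,"rx":0.036,"ry":-0.023,"rz":0.025,"gripper":-1},{"dx":0.0387,"dy":0.357,"dz":0.798,"rx":0.0425,"ry":-0.0264,"rz":0.0298,"gripper":-1},{"dx":0.0387,"dy":0.357,"dz":0.798,"rx":0.0425,"ry":-0.0264,"rz":0.0298,"gripper":-1}]' 60; python3 snap.py; python3 - <<'E'
from h import *; from cell import arm
s=arm.get_state();R=tool(-120,30);z=R.apply([0,0,1]);C=np.array([.483,-.1766,.043])
print(rows(C+.025*z,R,s))
f=arm.grab_frame("wrist");pickle.dump(f,open("w1.pkl","wb"));im=f["img"][:,:,::-1].copy()
for X in([.483,-.1766,.07],[.483,-.1766,.0]):
    u=proj(f,X)[0];print(u);cv2.drawMarker(im,tuple(int(v) for v in u),(0,0,255),0,12)
cv2.imwrite("pics/w1.png",im)
E
```

```text
clock: 3.1
ee_pos: [0.5197, -0.1131, 0.0838]
tcp_rot: [0.25, 0.749, 0.433, -0.435]
wrist_force: [0.0, -0.2, 0.5]
finger_gap: 0.997
grip_force: 0.0
q [-0.69   1.092  0.691  1.885  0.227  1.016 -0.802] p [ 0.5197 -0.1131  0.0838]
[[0.247, 0.867, -0.434], [0.432, -0.499, -0.752], [-0.868, -0.002, -0.497]]
len [ 0.279 -0.039 -0.003 -0.005  0.633 -0.004  0.002  0.431 -0.014  0.018
  0.323] res [np.float64(0.0001), np.float64(0.0006), np.float64(0.0011), np.float64(0.0008)] ori 0.0
([-0.0033, -0.0003, 0.363], [0.0, 0.0006, 0.0004])
[325.00483699 297.33604968]
[325.26789939 182.60337021]
```

View pics/w1.png

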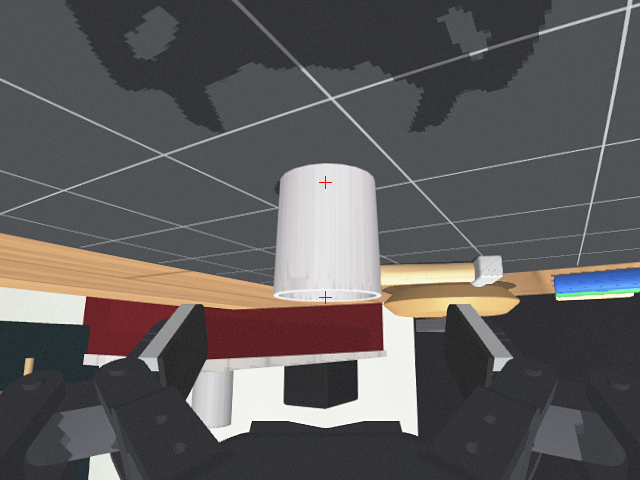

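The wrist view is upside down. The cup is centred between the fingers, with its rim centre at about (327,294) against a predicted (325,297), so I can go straight in.

```bash
python3 -m handwheel '[{"dx":0,"dy":0,"dz":0.08,"rx":0,"ry":0,"rz":0,"gripper":-1},{"dx":0,"dy":0,"dz":0.16,"rx":0,"ry":0,"rz":0,"gripper":-1},{"dx":-0.001,"dy":0,"dz":0.24,"rx":0,"ry":0,"rz":0,"gripper":-1},{"dx":-0.002,"dy":0,"dz":0.31,"rx":0,"ry":0,"rz":0,"gripper":-1},{"dx":-0.003,"dy":0,"dz":0.363,"rx":0,"ry":0,"rz":0,"gripper":-1},{"dx":-0.003,"dy":0,"dz":0.363,"rx":0,"ry":0,"rz":0,"gripper":-1},{"dx":-0.003,"dy":0,"dz":0.363,"rx":0,"ry":0,"rz":0,"gripper":0},{"dx":-0.003,"dy":0,"dz":0.363,"rx":0,"ry":0,"rz":0,"gripper":1}]' 40; python3 -m handwheel '[{"dx":0,"dy":0,"dz":0,"rx":0,"ry":0,"rz":0,"gripper":1},{"dx":0,"dy":0,"dz":0,"rx":0,"ry":0,"rz":0,"gripper":1},{"dx":0,"dy":0,"dz":0,"rx":0,"ry":0,"rz":0,"gripper":1},{"dx":0,"dy":0,"dz":0,"rx":0,"ry":0,"rz":0,"gripper":1},{"dx":0,"dy":0,"dz":0,"rx":0,"ry":0,"rz":0,"gripper":1},{"dx":0,"dy":0,"dz":0,"rx":0,"ry":0,"rz":0,"gripper":1},{"dx":0,"dy":0,"dz":0,"rx":0,"ry":0,"rz":0,"gripper":1},{"dx":0,"dy":0,"dz":0,"rx":0,"ry":0,"rz":0,"gripper":1}]'; python3 - <<'E'
from h import *; from cell import arm
s=arm.get_state()
print(rows([.4722,-.1954,.17],tool(-120,30),s))
E
```

```text
clock: 4.15
ee_pos: [0.4739, -0.1926, 0.032]
tcp_rot: [0.251, 0.749, 0.435, -0.432]
wrist_force: [0.6, 1.2, 3.9]
finger_gap: 0.708
grip_force: 43.5
clock: 5.15
ee_pos: [0.4739, -0.1928, 0.032]
tcp_rot: [0.251, 0.749, 0.435, -0.432]
wrist_force: [2.9, 4.2, 6.0]
finger_gap: 0.709
grip_force: 43.6
([-0.4036, -0.0007, -0.2208], [0.0007, 0.0, 0.0005])
```

```bash
python3 -m handwheel '[{"dx":-0.03,"dy":0,"dz":-0.018,"rx":0,"ry":0,"rz":0,"gripper":1},{"dx":-0.09,"dy":0,"dz":-0.052,"rx":0,"ry":0,"rz":0,"gripper":1},{"dx":-0.16,"dy":0,"dz":-0.092,"rx":0,"ry":0,"rz":0,"gripper":1},{"dx":-0.23,"dy":0,"dz":-0.132,"rx":0,"ry":0,"rz":0,"gripper":1},{"dx":-0.3,"dy":0,"dz":-0.172,"rx":0,"ry":0,"rz":0,"gripper":1},{"dx":-0.36,"dy":0,"dz":-0.207,"rx":0,"ry":0,"rz":0,"gripper":1},{"dx":-0.4,"dy":0,"dz":-0.23,"rx":0,"ry":0,"rz":0,"gripper":1},{"dx":-0.4,"dy":0,"dz":-0.23,"rx":0,"ry":0,"rz":0,"gripper":1}]'; python3 snap.py; cat > plan.py <<'E'
from h import *; from cell import arm
s=arm.get_state()
A=np.radians(-26.7);tx=np.array([np.cos(A),np.sin(A),0]);ty=np.array([-tx[1],tx[0],0]);tc=np.array([.5708,.1925,0])
ca=tool(-120,30).inv().apply([0,0,1])
def pour(tp,ro,lx,ly,lz,hp=-60):
    Rp=tool(hp,tp,1,ro);a=Rp.apply(ca);d=np.array([0,0,-1.])+a*a[2]
    if np.linalg.norm(d)<.05: d=ty.copy()
    d/=np.linalg.norm(d)
    g=tc+lx*tx+ly*ty+[0,0,lz]-(a*.027+d*.031)
    return g+.024*Rp.apply([0,0,1]),Rp,np.degrees(np.arccos(np.clip(a[2],-1,1)))
E
python3 - <<'E'
from plan import *
p0,R0=s["ee_pos"],Ro.from_quat(np.roll(s["tcp_rot"],-1))
P,R,t=pour(30,0,-.048,-.045,.20);print("A",P,t,rows(P,R,s))
mid=(p0+P)/2;m=R0*Ro.from_rotvec((R0.inv()*R).as_rotvec()/2);print("mid",mid,rows(mid,m,s),rows(P,R,p0=mid,R0=m))
E
```

```text
clock: 6.15
ee_pos: [0.4732, -0.1934, 0.1707]
tcp_rot: [0.251, 0.749, 0.435, -0.432]
wrist_force: [1.0, -0.2, -1.6]
finger_gap: 0.71
grip_force: 43.6
q [-0.656  0.955  0.799  2.027  0.344  0.932 -0.737] p [ 0.4732 -0.1934  0.1707]
[[0.248, 0.868, -0.43], [0.434, -0.496, -0.752], [-0.866, -0.0, -0.5]]
len [ 0.284 -0.029  0.002 -0.025  0.64  -0.002  0.001  0.439 -0.003  0.004
  0.323] res [np.float64(0.0001), np.float64(0.0006), np.float64(0.0006), np.float64(0.0008), np.float64(0.0004)] ori 0.0
A [0.50416223 0.12817109 0.161     ] 0.0 ([0.5194, -0.4425, -0.8339], [-0.1437, -0.0001, -0.083])
mid [ 0.48868008 -0.032634    0.16584549] ([0.2597, -0.2213, -0.417], [-0.0719, -0.0, -0.0415]) ([0.2821, 0.0527, -0.456], [-0.0719, -0.0, -0.0415])
```

```bash
python3 -m handwheel '[{"dx":0.03,"dy":-0.025,"dz":-0.05,"rx":-0.0086,"ry":0,"rz":-0.005,"gripper":1},{"dx":0.08,"dy":-0.065,"dz":-0.125,"rx":-0.0216,"ry":0,"rz":-0.0125,"gripper":1},{"dx":0.14,"dy":-0.12,"dz":-0.225,"rx":-0.039,"ry":0,"rz":-0.0225,"gripper":1},{"dx":0.21,"dy":-0.18,"dz":-0.34,"rx":-0.0585,"ry":0,"rz":-0.034,"gripper":1},{"dx":0.28,"dy":-0.24,"dz":-0.45,"rx":-0.0775,"ry":0,"rz":-0.045,"gripper":1},{"dx":0.35,"dy":-0.3,"dz":-0.565,"rx":-0.0975,"ry":0,"rz":-0.056,"gripper":1},{"dx":0.41,"dy":-0.35,"dz":-0.66,"rx":-0.114,"ry":0,"rz":-0.066,"gripper":1},{"dx":0.45,"dy":-0.38,"dz":-0.72,"rx":-0.124,"ry":0,"rz":-0.072,"gripper":1}]'; python3 snap.py; python3 - <<'E'
from plan import *
for r in(0,-15,-30,-45,-60,-75,-80):
    P,R,t=pour(30+(10-30)*min(1,-r/75),r,-.048,-.03,.20+(.13-.20)*min(1,-r/75));print(r,round(t),P.round(3),rows(P,R,s))
E
```

```text
clock: 7.15
ee_pos: [0.5, 0.0866, 0.1599]
tcp_rot: [0.413, 0.482, 0.72, -0.28]
wrist_force: [0.2, -0.9, -1.4]
finger_gap: 0.706
grip_force: 43.7
q [-1.328  0.942  0.803  2.237  0.668  0.616 -0.909] p [0.5    0.0866 0.1599]
[[-0.194, 0.926, 0.325], [0.462, 0.378, -0.802], [-0.865, -0.005, -0.501]]
len [ 0.285 -0.03   0.003 -0.026  0.641 -0.001  0.003  0.439 -0.003  0.002
  0.324] res [np.float64(0.0001), np.float64(0.0004), np.float64(0.0005), np.float64(0.0006), np.float64(0.0002), np.float64(0.0003)] ori 0.0
0 0 [0.511 0.142 0.161] ([0.0745, 0.1029, -0.1372], [-0.0191, -0.0003, -0.0101])
-15 14 [0.502 0.14  0.157] ([0.0912, 0.0736, -0.1368], [-0.0178, -0.0139, -0.0511])
-30 28 [0.501 0.136 0.154] ([0.0931, 0.0667, -0.1206], [-0.0134, -0.0272, -0.0919])
-45 43 [0.502 0.134 0.152] ([0.0951, 0.0667, -0.1101], [-0.0058, -0.0398, -0.1325])
-60 57 [0.505 0.134 0.15 ] ([0.0997, 0.0738, -0.105], [0.0049, -0.0514, -0.1727])
-75 72 [0.508 0.137 0.147] ([0.1094, 0.0876, -0.1043], [0.019, -0.0613, -0.2124])
-80 76 [0.509 0.138 0.15 ] ([0.1034, 0.0923, -0.1113], [0.0219, -0.0611, -0.2261])
```

```bash
python3 -m handwheel '[{"dx":0.03,"dy":0.03,"dz":-0.04,"rx":-0.007,"ry":0,"rz":-0.004,"gripper":1},{"dx":0.06,"dy":0.06,"dz":-0.09,"rx":-0.015,"ry":-0.003,"rz":-0.01,"gripper":1},{"dx":0.08,"dy":0.075,"dz":-0.135,"rx":-0.018,"ry":-0.008,"rz":-0.03,"gripper":1},{"dx":0.0912,"dy":0.0736,"dz":-0.137,"rx":-0.0178,"ry":-0.0139,"rz":-0.051,"gripper":1},{"dx":0.092,"dy":0.07,"dz":-0.13,"rx":-0.0156,"ry":-0.02,"rz":-0.071,"gripper":1},{"dx":0.0931,"dy":0.0667,"dz":-0.1206,"rx":-0.0134,"ry":-0.0272,"rz":-0.092,"gripper":1},{"dx":0.094,"dy":0.0667,"dz":-0.115,"rx":-0.01,"ry":-0.0335,"rz":-0.112,"gripper":1},{"dx":0.0951,"dy":0.0667,"dz":-0.11,"rx":-0.0058,"ry":-0.0398,"rz":-0.1325,"gripper":1}]'; python3 - <<'E'
from plan import *
print(s["qpos"].round(2))
for r in(-45,-55,-65,-75,-80,-85,-90,-95,-100,-105):
    k=min(1,-r/80);P,R,t=pour(30-20*k,r,-.048,-.025,.20-.085*k);print(r,round(t),P.round(3),rows(P,R,s))
E
```

```text
clock: 8.15
ee_pos: [0.5033, 0.1309, 0.1523]
tcp_rot: [0.356, 0.107, 0.801, -0.469]
wrist_force: [-0.6, 0.2, -2.4]
finger_gap: 0.705
grip_force: 43.7
[-1.37  1.03  0.65  2.22  0.91  0.8  -0.44]
-45 42 [0.504 0.139 0.145] ([0.0095, 0.0309, -0.0129], [-0.0024, 0.0009, 0.0002])
-55 52 [0.505 0.138 0.143] ([0.0124, 0.0389, -0.0073], [0.0029, -0.0038, -0.0276])
-65 62 [0.507 0.139 0.14 ] ([0.0137, 0.0501, -0.0038], [0.0089, -0.0075, -0.0553])
-75 71 [0.51  0.141 0.136] ([0.0142, 0.065, -0.0021], [0.0157, -0.0103, -0.083])
-80 76 [0.511 0.143 0.135] ([0.0144, 0.0738, -0.0019], [0.0193, -0.0112, -0.0968])
-85 81 [0.512 0.144 0.137] ([0.0053, 0.073, -0.0067], [0.0199, -0.0104, -0.1107])
-90 85 [0.514 0.146 0.139] ([-0.0039, 0.0729, -0.0114], [0.0204, -0.0096, -0.1245])
-95 89 [0.515 0.147 0.141] ([-0.013, 0.0736, -0.0161], [0.021, -0.0087, -0.1384])
-100 94 [0.516 0.149 0.143] ([-0.022, 0.0751, -0.0208], [0.0215, -0.0079, -0.1523])
-105 98 [0.518 0.151 0.145] ([-0.0307, 0.0773, -0.0255], [0.022, -0.007, -0.1661])
```

```bash
python3 -m handwheel '[{"dx":0.01,"dy":0.03,"dz":-0.012,"rx":-0.0024,"ry":0,"rz":0,"gripper":1},{"dx":0.011,"dy":0.035,"dz":-0.01,"rx":0,"ry":-0.001,"rz":-0.014,"gripper":1},{"dx":0.0124,"dy":0.0389,"dz":-0.0073,"rx":0.0029,"ry":-0.0038,"rz":-0.0276,"gripper":1},{"dx":0.013,"dy":0.044,"dz":-0.005,"rx":0.006,"ry":-0.0055,"rz":-0.041,"gripper":1},{"dx":0.0137,"dy":0.05,"dz":-0.0038,"rx":0.0089,"ry":-0.0075,"rz":-0.0553,"gripper":1},{"dx":0.014,"dy":0.058,"dz":-0.003,"rx":0.0123,"ry":-0.009,"rz":-0.069,"gripper":1},{"dx":0.0142,"dy":0.065,"dz":-0.0021,"rx":0.0157,"ry":-0.0103,"rz":-0.083,"gripper":1},{"dx":0.0144,"dy":0.0738,"dz":-0.0019,"rx":0.0193,"ry":-0.0112,"rz":-0.0968,"gripper":1}]'; python3 - <<'E'
from plan import *
print(s["qpos"].round(2))
for r in range(-80,-106,-3):
    P,R,t=pour(10,r,-.048,-.025,.115);print(r,round(t,1),rows(P,R,s))
a=arm.grab_frame("top")["img"][180:300,190:310,::-1];b=arm.grab_frame("scene")["img"][180:300,340:460,::-1]
cv2.imwrite("pics/p1.png",np.hstack([cv2.resize(i,(400,400),interpolation=cv2.INTER_CUBIC) for i in(a,b)]))
E
```

```text
clock: 9.15
ee_pos: [0.5111, 0.1434, 0.1346]
tcp_rot: [0.221, -0.131, 0.756, -0.603]
wrist_force: [0.1, 0.7, -1.7]
finger_gap: 0.706
grip_force: 43.7
[-1.32  1.1   0.52  2.16  0.96  0.98  0.03]
-80 76.4 ([0.0011, -0.0008, 0.002], [0.0004, -0.0001, -0.0008])
-83 79.0 ([-0.0031, -0.0048, -0.0003], [0.0004, -0.0, -0.0092])
-86 81.6 ([-0.0075, -0.0085, -0.0025], [0.0004, -0.0, -0.0175])
-89 84.2 ([-0.012, -0.012, -0.0048], [0.0004, -0.0, -0.0258])
-92 86.7 ([-0.0168, -0.0152, -0.0071], [0.0004, -0.0, -0.0342])
-95 89.3 ([-0.0216, -0.0182, -0.0094], [0.0004, -0.0, -0.0425])
-98 91.8 ([-0.0266, -0.021, -0.0117], [0.0004, 0.0, -0.0508])
-101 94.4 ([-0.0317, -0.0235, -0.014], [0.0004, 0.0, -0.0592])
-104 96.9 ([-0.0368, -0.0257, -0.0164], [0.0004, 0.0, -0.0675])
```

View pics/p1.png

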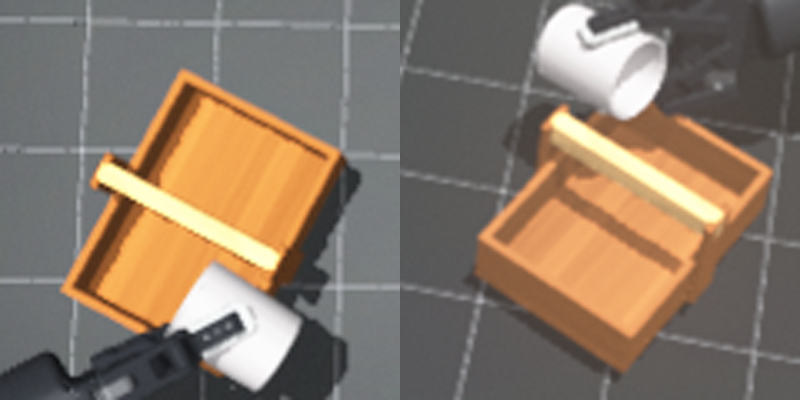

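Both views show the cup lying over the -x opening, with its mouth well inside the walls and the bar clear. Next is a slow pour.

```bash
python3 -m handwheel '[{"dx":-0.0021,"dy":-0.004,"dz":0,"rx":0,"ry":0,"rz":-0.008,"gripper":1},{"dx":-0.0055,"dy":-0.0073,"dz":-0.002,"rx":0,"ry":0,"rz":-0.014,"gripper":1},{"dx":-0.009,"dy":-0.01,"dz":-0.0037,"rx":0,"ry":0,"rz":-0.02,"gripper":1},{"dx":-0.012,"dy":-0.012,"dz":-0.0048,"rx":0,"ry":0,"rz":-0.0258,"gripper":1},{"dx":-0.0145,"dy":-0.0136,"dz":-0.006,"rx":0,"ry":0,"rz":-0.03,"gripper":1},{"dx":-0.0168,"dy":-0.0152,"dz":-0.0071,"rx":0,"ry":0,"rz":-0.0342,"gripper":1},{"dx":-0.0192,"dy":-0.0167,"dz":-0.0082,"rx":0,"ry":0,"rz":-0.0384,"gripper":1},{"dx":-0.0216,"dy":-0.0182,"dz":-0.0094,"rx":0,"ry":0,"rz":-0.0425,"gripper":1}]';  python3 -m handwheel '[{"dx":-0.0017,"dy":-0.001,"dz":-0.0008,"rx":0,"ry":0,"rz":-0.0028,"gripper":1},{"dx":-0.0033,"dy":-0.0015,"dz":-0.0015,"rx":0,"ry":0,"rz":-0.0056,"gripper":1},{"dx":-0.005,"dy":-0.002,"dz":-0.0023,"rx":0,"ry":0,"rz":-0.0083,"gripper":1},{"dx":-0.0065,"dy":-0.002,"dz":-0.003,"rx":0,"ry":0,"rz":-0.011,"gripper":1},{"dx":-0.008,"dy":-0.0025,"dz":-0.0038,"rx":0,"ry":0,"rz":-0.014,"gripper":1},{"dx":-0.01,"dy":-0.0025,"dz":-0.0046,"rx":0,"ry":0,"rz":-0.0167,"gripper":1},{"dx":-0.0125,"dy":-0.0025,"dz":-0.0058,"rx":0,"ry":0,"rz":-0.021,"gripper":1},{"dx":-0.015,"dy":-0.0025,"dz":-0.007,"rx":0,"ry":0,"rz":-0.025,"gripper":1}]'; python3 - <<'E'
from plan import *
print(s["qpos"].round(2))
for r in range(-104,-146,-5):
    P,R,t=pour(10,r,-.048,-.025,.115);print(r,round(t,1),rows(P,R,s))
a=arm.grab_frame("top")["img"][180:300,190:310,::-1];b=arm.grab_frame("scene")["img"][180:300,340:460,::-1]
cv2.imwrite("pics/p2.png",np.hstack([cv2.resize(i,(400,400),interpolation=cv2.INTER_CUBIC) for i in(a,b)]))
E
```

```text
clock: 10.25
ee_pos: [0.5147, 0.1472, 0.1421]
tcp_rot: [0.138, -0.231, 0.731, -0.627]
wrist_force: [0.6, 0.5, -2.4]
finger_gap: 0.709
grip_force: 43.7
clock: 11.25
ee_pos: [0.5177, 0.1512, 0.1429]
tcp_rot: [0.089, -0.288, 0.71, -0.636]
wrist_force: [0.5, -0.5, -1.5]
finger_gap: 0.708
grip_force: 44.3
[-1.27  1.06  0.43  2.14  0.99  1.07  0.44]
-104 96.9 ([0.0021, -0.0063, -0.0001], [0.0002, 0.0, 0.0004])
-109 101.0 ([-0.0045, -0.0128, -0.0041], [0.0002, 0.0, -0.0135])
-114 105.1 ([-0.0114, -0.0185, -0.0083], [0.0002, 0.0, -0.0274])
-119 109.1 ([-0.0184, -0.0236, -0.0126], [0.0002, 0.0001, -0.0413])
-124 113.0 ([-0.0255, -0.0279, -0.0172], [0.0002, 0.0001, -0.0552])
-129 116.7 ([-0.0325, -0.0314, -0.0219], [0.0002, 0.0001, -0.069])
-134 120.4 ([-0.0392, -0.0342, -0.0269], [0.0002, 0.0001, -0.0829])
-139 123.8 ([-0.0455, -0.0361, -0.032], [0.0002, 0.0001, -0.0968])
-144 127.1 ([-0.0511, -0.0374, -0.0374], [0.0002, 0.0001, -0.1107])
```

View pics/p2.png

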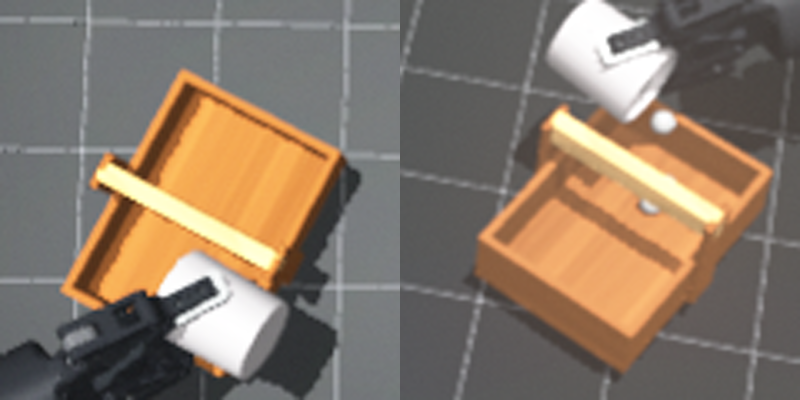

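In the scene view one ball is falling at crop (663,120) and another is already in the tray at (650,205). I'll keep tilting.

```bash
python3 -m handwheel '[{"dx":0,"dy":-0.005,"dz":0,"rx":0,"ry":0,"rz":0,"gripper":1},{"dx":-0.002,"dy":-0.0095,"dz":-0.002,"rx":0,"ry":0,"rz":-0.0065,"gripper":1},{"dx":-0.0045,"dy":-0.0128,"dz":-0.004,"rx":0,"ry":0,"rz":-0.0135,"gripper":1},{"dx":-0.008,"dy":-0.0155,"dz":-0.006,"rx":0,"ry":0,"rz":-0.02,"gripper":1},{"dx":-0.0114,"dy":-0.0185,"dz":-0.0083,"rx":0,"ry":0,"rz":-0.0274,"gripper":1},{"dx":-0.015,"dy":-0.021,"dz":-0.0105,"rx":0,"ry":0,"rz":-0.0345,"gripper":1},{"dx":-0.0184,"dy":-0.0236,"dz":-0.0126,"rx":0,"ry":0,"rz":-0.0413,"gripper":1},{"dx":-0.022,"dy":-0.0257,"dz":-0.015,"rx":0,"ry":0,"rz":-0.048,"gripper":1}]';  python3 -m handwheel '[{"dx":-0.0035,"dy":-0.002,"dz":-0.002,"rx":0,"ry":0,"rz":-0.007,"gripper":1},{"dx":-0.007,"dy":-0.004,"dz":-0.0045,"rx":0,"ry":0,"rz":-0.014,"gripper":1},{"dx":-0.0105,"dy":-0.0055,"dz":-0.007,"rx":0,"ry":0,"rz":-0.021,"gripper":1},{"dx":-0.014,"dy":-0.007,"dz":-0.0095,"rx":0,"ry":0,"rz":-0.028,"gripper":1},{"dx":-0.017,"dy":-0.008,"dz":-0.012,"rx":0,"ry":0,"rz":-0.035,"gripper":1},{"dx":-0.0205,"dy":-0.0095,"dz":-0.0145,"rx":0,"ry":0,"rz":-0.042,"gripper":1},{"dx":-0.0235,"dy":-0.0105,"dz":-0.017,"rx":0,"ry":0,"rz":-0.049,"gripper":1},{"dx":-0.0235,"dy":-0.0105,"dz":-0.017,"rx":0,"ry":0,"rz":-0.049,"gripper":1}]'; python3 - <<'E'
from plan import *
print(s["qpos"].round(2))
a=arm.grab_frame("top")["img"][180:300,190:310,::-1];b=arm.grab_frame("scene")["img"][180:300,340:460,::-1]
cv2.imwrite("pics/p3.png",np.hstack([cv2.resize(i,(400,400),interpolation=cv2.INTER_CUBIC) for i in(a,b)]))
for r in range(-140,9,15):
    k=min(1,max(0,-r)/80);P,R,t=pour(30-20*k,min(r,0),-.048,-.03,.20-.07*k);print(r,round(t,1),P.round(3),rows(P,R,s))
E
```

```text
clock: 12.35
ee_pos: [0.5231, 0.1581, 0.1497]
tcp_rot: [-0.008, -0.391, 0.659, -0.642]
wrist_force: [-0.2, -0.4, -0.9]
finger_gap: 0.704
grip_force: 44.3
clock: 13.35
ee_pos: [0.5272, 0.1665, 0.1495]
tcp_rot: [0.106, 0.487, -0.592, 0.634]
wrist_force: [-0.8, -0.8, -0.7]
finger_gap: 0.706
grip_force: 44.3
[-1.19  1.02  0.32  2.1   1.01  1.19  1.05]
-140 124.5 [0.525 0.162 0.167] ([0.052, -0.0285, -0.0012], [0.0001, 0.0001, -0.003])
-125 113.7 [0.522 0.155 0.165] ([0.0638, -0.0108, 0.0138], [0.0002, 0.0001, 0.0387])
-110 101.8 [0.517 0.149 0.162] ([0.0727, 0.0132, 0.027], [0.0002, 0.0001, 0.0804])
-95 89.3 [0.513 0.143 0.156] ([0.0762, 0.0409, 0.0389], [0.0002, 0.0, 0.122])
-80 76.4 [0.509 0.138 0.15 ] ([0.0729, 0.0694, 0.0502], [0.0002, 0.0, 0.1637])
-65 61.7 [0.505 0.135 0.152] ([0.0896, 0.0764, 0.0522], [-0.0107, -0.0023, 0.2053])
-50 47.1 [0.502 0.134 0.153] ([0.099, 0.0804, 0.0495], [-0.0228, -0.0018, 0.2466])
-35 32.6 [0.501 0.136 0.155] ([0.1022, 0.0795, 0.0421], [-0.0357, 0.0018, 0.2877])
-20 18.4 [0.501 0.139 0.157] ([0.1013, 0.0719, 0.0303], [-0.0491, 0.0091, 0.3282])
-5 4.5 [0.503 0.145 0.16 ] ([0.0984, 0.0566, 0.0152], [-0.0626, 0.0203, 0.368])
```

View pics/p3.png

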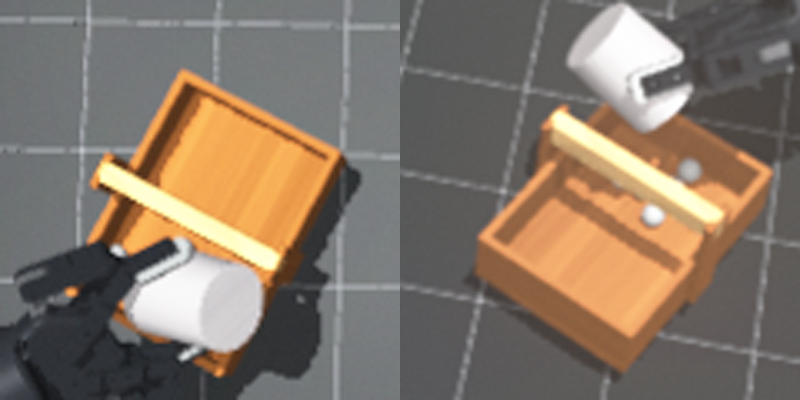

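Two balls can be seen in the tray, and the cup is at 124° with its mouth over the opening. The wrist load has dropped to about the empty cup. I'll roll the cup back upright.

```bash
python3 -m handwheel '[{"dx":0.04,"dy":-0.022,"dz":0,"rx":0,"ry":0,"rz":0,"gripper":1},{"dx":0.058,"dy":-0.02,"dz":0.006,"rx":0,"ry":0,"rz":0.019,"gripper":1},{"dx":0.066,"dy":-0.005,"dz":0.017,"rx":0,"ry":0,"rz":0.047,"gripper":1},{"dx":0.072,"dy":0.011,"dz":0.026,"rx":0,"ry":0,"rz":0.076,"gripper":1},{"dx":0.075,"dy":0.03,"dz":0.034,"rx":0,"ry":0,"rz":0.105,"gripper":1},{"dx":0.075,"dy":0.049,"dz":0.042,"rx":0,"ry":0,"rz":0.134,"gripper":1},{"dx":0.073,"dy":0.0694,"dz":0.05,"rx":0,"ry":0,"rz":0.1637,"gripper":1},{"dx":0.084,"dy":0.074,"dz":0.051,"rx":-0.006,"ry":-0.001,"rz":0.19,"gripper":1}]'; python3 - <<'E'
from plan import *
a=arm.grab_frame("top")["img"][180:300,190:310,::-1];b=arm.grab_frame("scene")["img"][180:300,340:460,::-1]
cv2.imwrite("pics/p4.png",np.hstack([cv2.resize(i,(400,400),interpolation=cv2.INTER_CUBIC) for i in(a,b)]))
print(s["qpos"].round(2))
for r in range(-70,1,10):
    k=min(1,max(0,-r)/80);P,R,t=pour(30-20*k,min(r,0),-.048,-.03,.20-.07*k);print(r,round(t,1),P.round(3),rows(P,R,s))
E
```

```text
clock: 14.45
ee_pos: [0.5058, 0.1361, 0.151]
tcp_rot: [0.263, -0.069, 0.775, -0.571]
wrist_force: [0.6, -0.2, -0.1]
finger_gap: 0.708
grip_force: 44.3
[-1.33  1.06  0.54  2.19  0.96  0.94 -0.11]
-70 66.6 [0.506 0.136 0.151] ([-0.0009, -0.0009, 0.0017], [-0.0011, -0.0001, 0.0007])
-60 56.8 [0.504 0.134 0.152] ([0.0059, -0.0075, 0.0014], [-0.0075, 0.0029, 0.0285])
-50 47.1 [0.502 0.134 0.153] ([0.01, -0.0116, -0.001], [-0.0133, 0.007, 0.0562])
-40 37.4 [0.501 0.135 0.154] ([0.0111, -0.014, -0.0055], [-0.0184, 0.0122, 0.0839])
-30 27.8 [0.501 0.137 0.155] ([0.0089, -0.0154, -0.0121], [-0.0229, 0.0185, 0.1115])
-20 18.4 [0.501 0.139 0.157] ([0.0032, -0.0163, -0.0205], [-0.0265, 0.0257, 0.139])
-10 9.1 [0.502 0.143 0.158] ([-0.006, -0.0176, -0.0305], [-0.0292, 0.0338, 0.1663])
0 0.0 [0.511 0.142 0.161] ([-0.0328, -0.0211, -0.0142], [-0.0309, 0.0429, 0.1934])
```

```bash
python3 -m handwheel '[{"dx":0.006,"dy":-0.0075,"dz":0,"rx":-0.007,"ry":0.003,"rz":0.0285,"gripper":1},{"dx":0.01,"dy":-0.0116,"dz":-0.001,"rx":-0.0133,"ry":0.007,"rz":0.056,"gripper":1},{"dx":0.011,"dy":-0.014,"dz":-0.0055,"rx":-0.0184,"ry":0.0122,"rz":0.084,"gripper":1},{"dx":0.009,"dy":-0.0154,"dz":-0.012,"rx":-0.023,"ry":0.0185,"rz":0.1115,"gripper":1},{"dx":0.003,"dy":-0.0163,"dz":-0.0205,"rx":-0.0265,"ry":0.0257,"rz":0.139,"gripper":1},{"dx":-0.006,"dy":-0.0176,"dz":-0.0305,"rx":-0.0292,"ry":0.0338,"rz":0.1663,"gripper":1},{"dx":-0.0328,"dy":-0.021,"dz":-0.0142,"rx":-0.0309,"ry":0.0429,"rz":0.1934,"gripper":1},{"dx":-0.0328,"dy":-0.021,"dz":-0.0142,"rx":-0.0309,"ry":0.0429,"rz":0.1934,"gripper":1}]'; python3 - <<'E'
from plan import *
R=tool(-120,30);p0,R0=s["ee_pos"],Ro.from_quat(np.roll(s["tcp_rot"],-1))
P=np.array([.474,-.193,.16]);print(p0,rows(P,R,s));mid=(p0+P)/2;m=R0*Ro.from_rotvec((R0.inv()*R).as_rotvec()/2);print("mid",rows(mid,m,s))
E
```

```text
clock: 15.55
ee_pos: [0.5116, 0.141, 0.162]
tcp_rot: [0.432, 0.431, 0.751, -0.252]
wrist_force: [0.5, -0.7, -0.3]
finger_gap: 0.71
grip_force: 44.3
[0.51159751 0.1410072  0.16198552] ([-0.4403, -0.6663, 0.7858], [0.144, 0.0006, 0.0843])
mid ([-0.2202, -0.3332, 0.3929], [0.072, 0.0003, 0.0421])
```

View pics/p4.png

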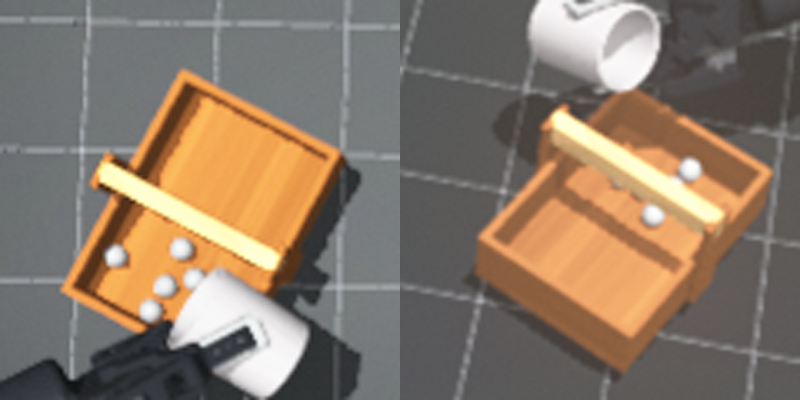

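Five balls can be seen in the tray at crop (116,256), (182,248), (195,278), (165,286) and (150,310). The sixth may be hidden behind the cup. I'll move away and count with code.

```bash
python3 -m handwheel '[{"dx":-0.03,"dy":-0.045,"dz":0.05,"rx":0.01,"ry":0,"rz":0.006,"gripper":1},{"dx":-0.08,"dy":-0.12,"dz":0.14,"rx":0.026,"ry":0,"rz":0.015,"gripper":1},{"dx":-0.14,"dy":-0.21,"dz":0.25,"rx":0.046,"ry":0,"rz":0.027,"gripper":1},{"dx":-0.2,"dy":-0.3,"dz":0.36,"rx":0.065,"ry":0,"rz":0.038,"gripper":1},{"dx":-0.26,"dy":-0.395,"dz":0.465,"rx":0.085,"ry":0,"rz":0.05,"gripper":1},{"dx":-0.32,"dy":-0.485,"dz":0.57,"rx":0.105,"ry":0,"rz":0.061,"gripper":1},{"dx":-0.38,"dy":-0.575,"dz":0.68,"rx":0.124,"ry":0,"rz":0.073,"gripper":1},{"dx":-0.42,"dy":-0.636,"dz":0.75,"rx":0.1375,"ry":0,"rz":0.0805,"gripper":1}]'; cat > balls.py <<'E'
from h import *; from cell import arm
def count():
    f=arm.grab_frame("top");im=f["img"];h=cv2.cvtColor(im,cv2.COLOR_RGB2HSV)
    m=((h[...,1]<70)&(h[...,2]>110)).astype(np.uint8)
    k=np.zeros_like(m);cv2.fillPoly(k,[np.array([(245,203),(291,227),(257,290),(211,266)])],1);m*=k
    n,_,st,c=cv2.connectedComponentsWithStats(m);r=[(c[i].round(1).tolist(),int(st[i,4])) for i in range(1,n)]
    return f,r
if __name__=="__main__":
    f,r=count();print(len(r),r)
    a=cv2.resize(f["img"][190:300,200:300,::-1],(400,440),interpolation=cv2.INTER_CUBIC)
    cv2.imwrite("pics/b.png",a)
E
python3 balls.py;python3 - <<'E'
from plan import *
print(rows([.474,-.193,.034],tool(-120,30),s),s["ee_pos"])
E
```

```text
clock: 16.55
ee_pos: [0.4744, -0.1789, 0.1585]
tcp_rot: [0.259, 0.739, 0.45, -0.43]
wrist_force: [0.1, 0.1, -1.1]
finger_gap: 0.704
grip_force: 44.3
1 [([250.4, 241.9], 3159)]
([0.3498, 0.0162, 0.233], [0.0049, 0.0008, 0.003]) [ 0.47390455 -0.18309644  0.15979233]
```

```bash
python3 - <<'E'
from h import *; from cell import arm
f=arm.grab_frame("top");im=f["img"];print(im.dtype,im[215,250],im[240,275])
h=cv2.cvtColor(im,cv2.COLOR_RGB2HSV);print(h[215,250],h[240,275])
cv2.imwrite("pics/b.png",cv2.resize(im[190:300,200:300,::-1],(500,550),interpolation=cv2.INTER_CUBIC))
E
```

```text
uint8 [206 196 170] [176 167 142]
[ 22  45 206] [ 22  49 176]
```

View pics/b.png

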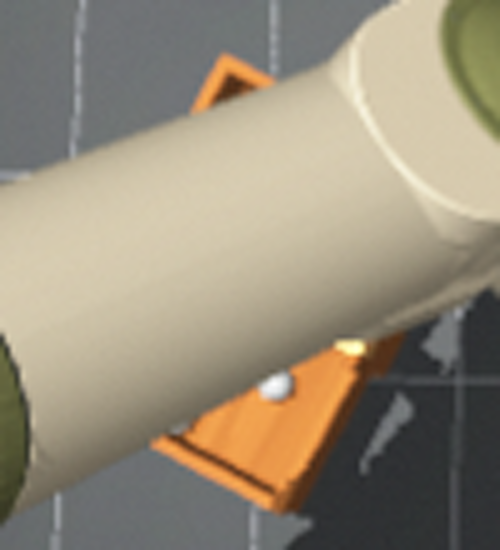

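The forearm hides the tray from the top camera. I'll set the cup down, back off and count then.

```bash
python3 -m handwheel '[{"dx":0.04,"dy":0.004,"dz":0.03,"rx":0.002,"ry":0,"rz":0.001,"gripper":1},{"dx":0.11,"dy":0.008,"dz":0.08,"rx":0.004,"ry":0.0004,"rz":0.002,"gripper":1},{"dx":0.18,"dy":0.012,"dz":0.13,"rx":0.005,"ry":0.0008,"rz":0.003,"gripper":1},{"dx":0.24,"dy":0.016,"dz":0.17,"rx":0.005,"ry":0.0008,"rz":0.003,"gripper":1},{"dx":0.29,"dy":0.016,"dz":0.2,"rx":0.005,"ry":0.0008,"rz":0.003,"gripper":1},{"dx":0.33,"dy":0.016,"dz":0.222,"rx":0.005,"ry":0.0008,"rz":0.003,"gripper":1},{"dx":0.345,"dy":0.016,"dz":0.231,"rx":0.005,"ry":0.0008,"rz":0.003,"gripper":1},{"dx":0.345,"dy":0.016,"dz":0.231,"rx":0.005,"ry":0.0008,"rz":0.003,"gripper":1}]'; python3 - <<'E'
from plan import *
print(rows([.474,-.193,.032],tool(-120,30),s),s["ee_pos"],s["wrist_force"])
E
```

```text
clock: 17.65
ee_pos: [0.476, -0.1869, 0.0343]
tcp_rot: [0.253, 0.749, 0.437, -0.43]
wrist_force: [0.8, 0.4, -1.1]
finger_gap: 0.707
grip_force: 44.3
([-0.004, 0.004, 0.022], [0.0017, -0.0005, 0.0005]) [ 0.47604247 -0.1868944   0.03427194] [ 0.76311393  0.4007305  -1.13655361]
```

```bash
python3 -m handwheel '[{"dx":0.003,"dy":0,"dz":0.0017,"rx":0.001,"ry":0,"rz":0,"gripper":1},{"dx":0.006,"dy":0,"dz":0.0034,"rx":0.0017,"ry":-0.0005,"rz":0,"gripper":1},{"dx":0.008,"dy":0,"dz":0.0045,"rx":0.0017,"ry":-0.0005,"rz":0,"gripper":1},{"dx":0.008,"dy":0,"dz":0.0045,"rx":0.0017,"ry":-0.0005,"rz":0,"gripper":1},{"dx":0.008,"dy":0,"dz":0.0045,"rx":0.0017,"ry":-0.0005,"rz":0,"gripper":1},{"dx":0.008,"dy":0,"dz":0.0045,"rx":0.0017,"ry":-0.0005,"rz":0,"gripper":1},{"dx":0.008,"dy":0,"dz":0.0045,"rx":0.0017,"ry":-0.0005,"rz":0,"gripper":1},{"dx":0.008,"dy":0,"dz":0.0045,"rx":0.0017,"ry":-0.0005,"rz":0,"gripper":1}]'
```

```text
clock: 18.65
ee_pos: [0.4763, -0.1869, 0.032]
tcp_rot: [0.25, 0.749, 0.434, -0.433]
wrist_force: [1.5, 1.8, 4.9]
finger_gap: 0.712
grip_force: 44.6
```

Contact shows as about +5 N on the wrist. I'll release and back straight out.

```bash
python3 -m handwheel '[{"dx":0,"dy":0,"dz":0,"rx":0,"ry":0,"rz":0,"gripper":0.2},{"dx":0,"dy":0,"dz":0,"rx":0,"ry":0,"rz":0,"gripper":-0.6},{"dx":0,"dy":0,"dz":0,"rx":0,"ry":0,"rz":0,"gripper":-1},{"dx":0,"dy":0,"dz":0,"rx":0,"ry":0,"rz":0,"gripper":-1},{"dx":0,"dy":0,"dz":0,"rx":0,"ry":0,"rz":0,"gripper":-1},{"dx":0,"dy":0,"dz":-0.05,"rx":0,"ry":0,"rz":0,"gripper":-1},{"dx":0,"dy":0,"dz":-0.12,"rx":0,"ry":0,"rz":0,"gripper":-1},{"dx":0,"dy":0,"dz":-0.2,"rx":0,"ry":0,"rz":0,"gripper":-1}]'; python3 -m handwheel '[{"dx":0,"dy":0,"dz":-0.1,"rx":0,"ry":0,"rz":0,"gripper":-1},{"dx":0,"dy":0,"dz":-0.2,"rx":0,"ry":0,"rz":0,"gripper":-1},{"dx":-0.1,"dy":0,"dz":-0.3,"rx":0,"ry":0,"rz":0,"gripper":-1},{"dx":-0.2,"dy":0,"dz":-0.4,"rx":0,"ry":0,"rz":0,"gripper":-1},{"dx":-0.3,"dy":0,"dz":-0.5,"rx":0,"ry":0,"rz":0,"gripper":-1},{"dx":-0.4,"dy":0,"dz":-0.5,"rx":0,"ry":0,"rz":0,"gripper":-1},{"dx":-0.5,"dy":0,"dz":-0.5,"rx":0,"ry":0,"rz":0,"gripper":-1},{"dx":-0.55,"dy":0,"dz":-0.5,"rx":0,"ry":0,"rz":0,"gripper":-1}]'; python3 - <<'E'
from h import *; from cell import arm
s=arm.get_state();print(s["ee_pos"],s["qpos"].round(2))
t=arm.grab_frame("top")["img"];c=arm.grab_frame("scene")["img"]
z=lambda i,u,v,w,h,W,H:cv2.resize(i[v:v+h,u:u+w,::-1],(W,H),interpolation=cv2.INTER_CUBIC)
a=np.hstack([z(t,200,190,100,100,400,300),z(c,360,200,100,100,400,300)])
b=np.hstack([z(t,370,253,70,70,300,300),z(c,240,165,60,60,300,300),z(t,0,0,640,480,200,150).repeat(2,0)])
cv2.imwrite("pics/fin.png",np.vstack([a,b]))
E
```

```text
clock: 19.65
ee_pos: [0.5027, -0.1407, 0.0622]
tcp_rot: [0.249, 0.749, 0.434, -0.433]
wrist_force: [-0.2, 0.2, -0.4]
finger_gap: 1.001
grip_force: 0.0
clock: 20.65
ee_pos: [0.5259, -0.1013, 0.2811]
tcp_rot: [0.249, 0.75, 0.434, -0.432]
wrist_force: [-0.4, 0.2, -0.3]
finger_gap: 0.998
grip_force: 0.0
[ 0.52593608 -0.10125484  0.28105464] [-0.75  0.81  0.78  1.82  0.34  1.3  -0.7 ]
```

```bash
cat > chk.py <<'E'
from h import *; from cell import arm
t=arm.grab_frame("top");im=t["img"];F=pickle.load(open("f0.pkl","rb"))
h=cv2.cvtColor(im,cv2.COLOR_RGB2HSV);k=np.zeros((480,640),np.uint8);cv2.fillPoly(k,[np.array([(245,203),(291,227),(257,290),(211,266)])],1)
w=(h[...,1]>90)&(k>0);print("tray wood fraction",w.sum()/k.sum())
m=((h[...,1]<60)&(h[...,2]>110)&(k>0)).astype(np.uint8);n,_,st,c=cv2.connectedComponentsWithStats(m);print([(c[i].round(1).tolist(),int(st[i,4])) for i in range(1,n)])
for nm,i in(("now",im),("start",F["top"]["img"])):
    g=cv2.cvtColor(i,cv2.COLOR_RGB2GRAY)[272:304,390:424];print(nm);print(g[::3,::3])
E
python3 chk.py
```

```text
tray wood fraction 0.8464958158995816
[([272.8, 218.8], 140), ([240.7, 241.9], 119), ([224.1, 256.3], 39), ([244.0, 254.3], 34), ([251.2, 264.9], 68), ([239.2, 265.5], 35), ([234.7, 272.8], 36)]
now
[[110 109 106 108 105 105 104 119 103 101 100  99]
 [109 108 202 245 146 143 243 148 102 102 100 100]
 [108 230 200 200 242 239 109 169 128 102 102  99]
 [116 214 252 254 254 254 253 117 241 102 100  99]
 [233 230 254 254 254 254 254 117 129 111 101  99]
 [243 254 254 254 254 254 254 115 121 127 101 101]
 [150 254 254 254 254 254 254 126 174 101  99  99]
 [107 250 254 254 254 254 223 127 246 102 100  98]
 [107  96 249 251 250 168 126 239  70 102  99  97]
 [106 107  62 173 247 245 171  80 101  99  99  99]
 [107 105 105 102  73  71 104 132  98 101  98  98]]
start
[[110 109 108 108 107 107 105 120 103 101 102 100]
 [110 109 107 189 243 234 245 225 103 101 102  99]
 [109 112 237 154 185 194 143 112 233 103 101 100]
 [110 129 170 245 196 241 226 226 118 241 101 100]
 [110 241 182 193 254 252 224 228 121 224 101 103]
 [112 232 247 245 254 254 224 230 124 144 100 101]
 [109 238 211 200 246 207 222 254 127 195 101 100]
 [108 107 249 241 231 215 243 138 128 239 101 101]
 [108 108 216 222 210 248 114 128 238  78 100  99]
 [108 106 107  75 244 227 226 247  52 102 100 100]
 [108 106 105 107  71  62  60 113 102 101 102 100]]
```

```bash
python3 - <<'E'
from ik import *; from plan import *
p0,R0=s["ee_pos"],Ro.from_quat(np.roll(s["tcp_rot"],-1))
for hd in(-116.7,63.3):
    R=tool(hd,90);q,e,m=ik(tc+[0,0,.17],R,s["qpos"]);q2,e2,m2=ik(tc+[0,0,.09],R,q);print(hd,e,m,q.round(2),e2,m2,rows(tc+[0,0,.19],R,s))
R=tool(-116.7,90);P=tc+[0,0,.19];mid=(p0+P)/2+[0,0,.02];m=R0*Ro.from_rotvec((R0.inv()*R).as_rotvec()/2);print("mid",rows(mid,m,s))
E
```

```text
-116.7 0.00021798336581387687 0.5688909075571981 [-0.65  0.55  0.33  1.96 -0.28  0.68 -0.61] 4.526492135155153e-05 0.40736906291497577 ([0.7207, -0.358, -0.6469], [-0.005, 0.1663, -0.0079])
63.3 0.7550915963227067 0.030000000000001137 [-1.01  0.88  1.26  2.03 -1.02  1.12 -2.6 ] 0.8580500175800965 0.03000000000000025 ([0.7207, -0.358, -0.6469], [0.2458, 0.0074, 0.4267])
mid ([0.3027, -0.1791, -0.3569], [-0.0025, 0.0832, -0.004])
```

```bash
python3 -m handwheel '[{"dx":0.06,"dy":-0.04,"dz":-0.08,"rx":-0.0005,"ry":0.018,"rz":-0.001,"gripper":-1},{"dx":0.14,"dy":-0.09,"dz":-0.17,"rx":-0.001,"ry":0.04,"rz":-0.002,"gripper":-1},{"dx":0.22,"dy":-0.135,"dz":-0.27,"rx":-0.002,"ry":0.062,"rz":-0.003,"gripper":-1},{"dx":0.3,"dy":-0.18,"dz":-0.36,"rx":-0.0025,"ry":0.083,"rz":-0.004,"gripper":-1},{"dx":0.41,"dy":-0.23,"dz":-0.44,"rx":-0.003,"ry":0.105,"rz":-0.005,"gripper":-1},{"dx":0.52,"dy":-0.28,"dz":-0.52,"rx":-0.004,"ry":0.127,"rz":-0.006,"gripper":-1},{"dx":0.63,"dy":-0.33,"dz":-0.59,"rx":-0.0045,"ry":0.148,"rz":-0.007,"gripper":-1},{"dx":0.72,"dy":-0.358,"dz":-0.647,"rx":-0.005,"ry":0.1663,"rz":-0.0079,"gripper":-1}]'; python3 -m handwheel '[{"dx":0,"dy":0,"dz":0,"rx":0,"ry":0,"rz":0,"gripper":-1},{"dx":0,"dy":0,"dz":0,"rx":0,"ry":0,"rz":0,"gripper":-1},{"dx":0,"dy":0,"dz":0,"rx":0,"ry":0,"rz":0,"gripper":-1},{"dx":0,"dy":0,"dz":0,"rx":0,"ry":0,"rz":0,"gripper":-1},{"dx":0,"dy":0,"dz":0,"rx":0,"ry":0,"rz":0,"gripper":-1},{"dx":0,"dy":0,"dz":0,"rx":0,"ry":0,"rz":0,"gripper":-1},{"dx":0,"dy":0,"dz":0,"rx":0,"ry":0,"rz":0,"gripper":-1},{"dx":0,"dy":0,"dz":0,"rx":0,"ry":0,"rz":0,"gripper":-1}]'; python3 - <<'E'
from plan import *
print(s["qpos"].round(2),rows(tc+[0,0,.19],tool(-116.7,90),s))
f=arm.grab_frame("wrist");im=f["img"][:,:,::-1].copy();pickle.dump(f,open("w2.pkl","wb"))
for X in(tc+[0,0,.119],tc+.071*ty+[0,0,.119],tc-.071*ty+[0,0,.119]):
    u=proj(f,X)[0];print(u.round(1));cv2.drawMarker(im,tuple(int(v) for v in u),(255,0,0),0,14,2)
cv2.imwrite("pics/w2.png",im)
E
```

```text
clock: 21.8
ee_pos: [0.5701, 0.1946, 0.1885]
tcp_rot: [-0.001, 0.851, 0.525, 0.0]
wrist_force: [0.5, 0.7, -0.4]
finger_gap: 1.0
grip_force: 0.0
clock: 22.8
ee_pos: [0.5706, 0.1919, 0.1898]
tcp_rot: [0.0, 0.851, 0.525, -0.001]
wrist_force: [-0.3, 0.0, -0.6]
finger_gap: 0.993
grip_force: 0.0
[-0.69  0.53  0.41  1.95 -0.31  0.73 -0.57] ([0.0023, -0.0002, -0.0006], [-0.0, 0.0002, -0.0])
[325.3 254.6]
[325.3 121.3]
[325.3 366.4]
```

View pics/w2.png

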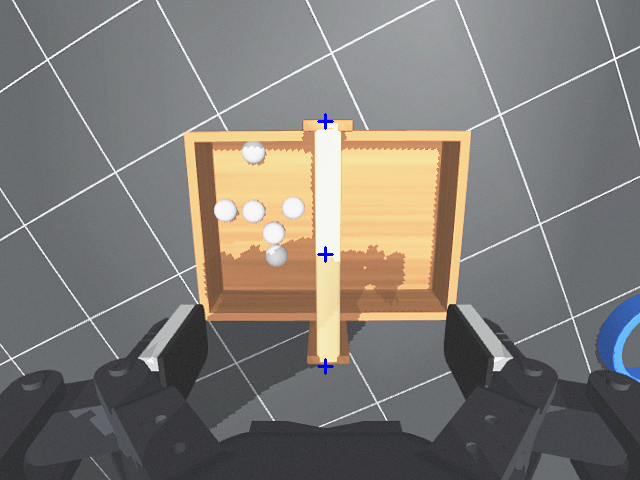

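All six balls are in the tray's -x opening, at (253,152), (225,210), (254,211), (293,208), (273,233) and (276,256). The bar is centred at u≈327, within 1 mm of the finger centre. I'll descend and grip.

```bash
python3 -m handwheel '[{"dx":0.0023,"dy":0.002,"dz":0.04,"rx":0,"ry":0,"rz":0,"gripper":-1},{"dx":0.0023,"dy":0.003,"dz":0.1,"rx":0,"ry":0,"rz":0,"gripper":-1},{"dx":0.0023,"dy":0.003,"dz":0.17,"rx":0,"ry":0,"rz":0,"gripper":-1},{"dx":0.0023,"dy":0.003,"dz":0.24,"rx":0,"ry":0,"rz":0,"gripper":-1},{"dx":0.0023,"dy":0.003,"dz":0.3,"rx":0,"ry":0,"rz":0,"gripper":-1},{"dx":0.0023,"dy":0.003,"dz":0.337,"rx":0,"ry":0,"rz":0,"gripper":-1},{"dx":0.0023,"dy":0.003,"dz":0.337,"rx":0,"ry":0,"rz":0,"gripper":-1},{"dx":0.0023,"dy":0.003,"dz":0.337,"rx":0,"ry":0,"rz":0,"gripper":-1}]' 20; python3 -m handwheel '[{"dx":0,"dy":0,"dz":0,"rx":0,"ry":0,"rz":0,"gripper":-0.3},{"dx":0,"dy":0,"dz":0,"rx":0,"ry":0,"rz":0,"gripper":0.2},{"dx":0,"dy":0,"dz":0,"rx":0,"ry":0,"rz":0,"gripper":0.5},{"dx":0,"dy":0,"dz":0,"rx":0,"ry":0,"rz":0,"gripper":0.6},{"dx":0,"dy":0,"dz":0,"rx":0,"ry":0,"rz":0,"gripper":0.7},{"dx":0,"dy":0,"dz":0,"rx":0,"ry":0,"rz":0,"gripper":0.8},{"dx":0,"dy":0,"dz":0,"rx":0,"ry":0,"rz":0,"gripper":1},{"dx":0,"dy":0,"dz":0,"rx":0,"ry":0,"rz":0,"gripper":1}]' 30; python3 -m handwheel '[{"dx":0,"dy":0,"dz":0,"rx":0,"ry":0,"rz":0,"gripper":1},{"dx":0,"dy":0,"dz":0,"rx":0,"ry":0,"rz":0,"gripper":1},{"dx":0,"dy":0,"dz":0,"rx":0,"ry":0,"rz":0,"gripper":1},{"dx":0,"dy":0,"dz":0,"rx":0,"ry":0,"rz":0,"gripper":1},{"dx":0,"dy":0,"dz":0,"rx":0,"ry":0,"rz":0,"gripper":1},{"dx":0,"dy":0,"dz":0,"rx":0,"ry":0,"rz":0,"gripper":1},{"dx":0,"dy":0,"dz":0,"rx":0,"ry":0,"rz":0,"gripper":1},{"dx":0,"dy":0,"dz":0,"rx":0,"ry":0,"rz":0,"gripper":1}]' 100
```

```text
clock: 23.85
ee_pos: [0.5719, 0.192, 0.0891]
tcp_rot: [0.0, 0.851, 0.525, -0.0]
wrist_force: [0.6, 0.7, 0.4]
finger_gap: 0.998
grip_force: 0.0
clock: 24.85
ee_pos: [0.5718, 0.192, 0.0888]
tcp_rot: [0.0, 0.851, 0.525, -0.0]
wrist_force: [0.8, 0.3, 0.2]
finger_gap: 0.158
grip_force: 30.0
clock: 25.85
ee_pos: [0.5719, 0.1919, 0.0889]
tcp_rot: [0.0, 0.851, 0.525, -0.0]
wrist_force: [3.0, -0.9, 5.2]
finger_gap: 0.148
grip_force: 98.1
```

```bash
python3 -m handwheel '[{"dx":0,"dy":0,"dz":-0.004,"rx":0,"ry":0,"rz":0,"gripper":1},{"dx":0,"dy":0,"dz":-0.012,"rx":0,"ry":0,"rz":0,"gripper":1},{"dx":0,"dy":0,"dz":-0.025,"rx":0,"ry":0,"rz":0,"gripper":1},{"dx":0,"dy":0,"dz":-0.045,"rx":0,"ry":0,"rz":0,"gripper":1},{"dx":0,"dy":0,"dz":-0.065,"rx":0,"ry":0,"rz":0,"gripper":1},{"dx":0,"dy":0,"dz":-0.085,"rx":0,"ry":0,"rz":0,"gripper":1},{"dx":0,"dy":0,"dz":-0.105,"rx":0,"ry":0,"rz":0,"gripper":1},{"dx":0,"dy":0,"dz":-0.125,"rx":0,"ry":0,"rz":0,"gripper":1}]'; python3 -m handwheel '[{"dx":0,"dy":0,"dz":-0.02,"rx":0,"ry":0,"rz":0,"gripper":1},{"dx":0,"dy":0,"dz":-0.045,"rx":0,"ry":0,"rz":0,"gripper":1},{"dx":0,"dy":0,"dz":-0.07,"rx":0,"ry":0,"rz":0,"gripper":1},{"dx":0,"dy":0,"dz":-0.095,"rx":0,"ry":0,"rz":0,"gripper":1},{"dx":0,"dy":0,"dz":-0.12,"rx":0,"ry":0,"rz":0,"gripper":1},{"dx":0,"dy":0,"dz":-0.14,"rx":0,"ry":0,"rz":0,"gripper":1},{"dx":0,"dy":0,"dz":-0.153,"rx":0,"ry":0,"rz":0,"gripper":1},{"dx":0,"dy":0,"dz":-0.16,"rx":0,"ry":0,"rz":0,"gripper":1}]'; python3 -m handwheel '[{"dx":0,"dy":0,"dz":0,"rx":0,"ry":0,"rz":0,"gripper":1},{"dx":0,"dy":0,"dz":0,"rx":0,"ry":0,"rz":0,"gripper":1},{"dx":0,"dy":0,"dz":0,"rx":0,"ry":0,"rz":0,"gripper":1},{"dx":0,"dy":0,"dz":0,"rx":0,"ry":0,"rz":0,"gripper":1},{"dx":0,"dy":0,"dz":0,"rx":0,"ry":0,"rz":0,"gripper":1},{"dx":0,"dy":0,"dz":0,"rx":0,"ry":0,"rz":0,"gripper":1},{"dx":0,"dy":0,"dz":0,"rx":0,"ry":0,"rz":0,"gripper":1},{"dx":0,"dy":0,"dz":0,"rx":0,"ry":0,"rz":0,"gripper":1}]'; python3 - <<'E'
from plan import *
print(s["ee_pos"],s["dq"].round(4),s["wrist_force"],s["wrist_torque"])
# compare the tray in the wrist camera with the level, gripped prediction: saturated wood extent, balls
f=arm.grab_frame("wrist");im=f["img"];h=cv2.cvtColor(im,cv2.COLOR_RGB2HSV)
b=s["ee_pos"]*[1,1,0]+[0,0,s["ee_pos"][2]+.019-.083]
for sx,sy in((1,1),(1,-1),(-1,-1),(-1,1)): print("pred",proj(f,b+sx*.09*tx+sy*.065*ty+[0,0,.048])[0].round(1))
w=((h[...,1]>70)&(h[...,0]<25)&(h[...,2]>70)).astype(np.uint8);n,l,st,c=cv2.connectedComponentsWithStats(w);i=1+st[1:,4].argmax();cs=cv2.findContours((l==i).astype(np.uint8),0,2)[0]
print(st[i],cv2.approxPolyDP(max(cs,key=cv2.contourArea),12,True)[:,0].tolist())
m=((h[...,1]<35)&(h[...,2]>120)).astype(np.uint8);H=cv2.HoughCircles(cv2.GaussianBlur(cv2.cvtColor(im,cv2.COLOR_RGB2GRAY),(5,5),0),cv2.HOUGH_GRADIENT,1,15,param1=80,param2=15,minRadius=7,maxRadius=18);print(None if H is None else H[0].round(0).tolist())
cv2.imwrite("pics/w3.png",im[:,:,::-1])
E
```

```text
clock: 26.85
ee_pos: [0.5716, 0.192, 0.1267]
tcp_rot: [0.0, 0.851, 0.525, -0.001]
wrist_force: [0.6, 0.4, -4.6]
finger_gap: 0.146
grip_force: 97.5
clock: 27.85
ee_pos: [0.5717, 0.1921, 0.1744]
tcp_rot: [0.0, 0.851, 0.525, -0.001]
wrist_force: [0.3, 0.1, -3.5]
finger_gap: 0.149
grip_force: 97.5
clock: 28.85
ee_pos: [0.5716, 0.1921, 0.1742]
tcp_rot: [0.0, 0.851, 0.525, -0.001]
wrist_force: [0.2, 0.3, -3.9]
finger_gap: 0.149
grip_force: 97.5
[0.57164569 0.1920929  0.17420989] [-0.0027  0.0003  0.0005  0.002   0.0013  0.0004  0.0068] [ 0.17361739  0.32888093 -3.91507557] [-0.06493529 -0.04194218  0.00796902]
pred [557.  140.1]
pred [513.  419.9]
pred [137.6 419.8]
pred [ 93.7 140.1]
[   95   117   462   311 82727] [[95, 138], [131, 378], [199, 343], [249, 350], [264, 326], [234, 320], [242, 267], [262, 276], [267, 314], [303, 289], [300, 423], [354, 419], [349, 288], [382, 308], [401, 350], [450, 343], [521, 377], [556, 137], [280, 117], [276, 134]]
[[274.0, 248.0, 15.0], [250.0, 316.0, 15.0], [174.0, 252.0, 16.0], [214.0, 166.0, 15.0], [218.0, 254.0, 17.0], [244.0, 286.0, 14.0]]
```

The tray is 85 mm up and still. Its far corners match the level prediction within about 2 px, and all six balls are in it.

```bash
python3 -c "
from cell import arm
print(arm.finish_job())"
```

```text
the job is handed in; nothing more can be done
None
```

The job is handed in: all six balls are in the tray, held level and still about 8.5 cm above the block, and the empty cup is released, set down flat on the bench where it stood.

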